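# Set the stop and cross-stack the hardware trays

### The job

Loosen the wing screw on the stop collar, slide the collar along its rail, away from the lamp post, until the face of its plate is flush with that end of the wooden deck, and tighten the screw again as it was. Then stack all the loose trays on the strapped first layer, square and level and flush with its outline, three to a layer, each layer laid out like the one below turned end for end, filling a layer before starting the next. Finally swing the lamp squarely over the middle of the stack and leave it there, disturbing nothing else on the bench.

Things in the scene. Friction and masses are not known exactly. Their poses are not given: they have to be found in the camera images.
- stand: fixed packing stand: plywood plank (260 x 400 x 12 mm) with deck, rail and lamp post. Origin: on the table under the deck's centre; x points away from the robot (deck to rail), y along the deck to the lamp post, z up. Seven steel guide pins (8 mm dia., tops 140 mm above the table) stand round the deck: at x -68 and +68, and at y +98 mm
- deck (a point): centre of the top of the wooden deck (116 along x, 180 along y, mm), 25 mm above the table; axes as the stand's. On it a first layer of three trays, like the loose ones, is strapped: one crosswise (long side along x) at x 0, y -57 mm; two lengthwise (long side along y), side by side, at x -29 and +29, y +28 mm
- layer2 (a point): centre of the strapped layer's top, 65 mm above the table, 40 above the deck; axes as the stand's. Undersides of the second layer go at this height: crosswise tray centred at x 0, y +57 mm, lengthwise pair at x -29 and +29, y -28 mm. Neighbours are 4 to 6 mm apart; up to 12 mm or 0.15 rad out is accepted
- layer3 (a point): 40 mm above layer2, 105 mm above the table: height of the third layer's undersides, whose places are the first layer's again: crosswise at x 0, y -57 mm, lengthwise at x -29 and +29, y +28 mm. Only for trays left over once the second layer is full, in any of its places
- collar (a joint): slide of the dark steel stop collar (36 mm dia., 36 long) on the steel rail at the stand's x +80 mm, 90 mm above the table (m). Grows towards the stand's -y end, away from the lamp post; at 0 the plate is at mid-deck. Plate's face flush with the deck's end: 0.093; end stop 0.108. About 2 N moves it once the screw is loose; jammed while it is tight
- stop_face (a point): centre of the face, towards the lamp post, of the aluminium stop plate (92 x 6 x 53 mm, 72 to 125 mm above the table) that reaches from the collar across over the deck. Flush when at y -90 mm in the deck's frame (within 6 mm). Moves with the collar
- screw (a joint): black wing-headed set screw upright on top of the collar (rad): about 0 to 0.15 is tight, it grows counter-clockwise seen from above as it is loosened, and the collar runs free from about 0.8; undo it past 1.2 to count as loosened; stop at 1.9. Turns with about 0.1 N m and stays. Turn back below 0.3 to tighten
- wing (a point): centre of the screw's wing: 50 mm long, 12 thick, 28 tall (it spans 14 mm above and below this point; below it is a 28 mm disc and then the collar). This frame's x axis is across the 12 mm thickness, y along the wing; it turns with the screw, rides with the collar
- lamp (a joint): stiff lamp arm's swing about the upright lamp post (rad): 0 when the lamp is exactly over the centre of the deck; negative (clockwise from above) when parked aside at -1.15 to -1.55; stops at -1.9 and 0.35. Needs about 4 N at the grip and stays where left
- lamp_grip (a point): centre of the lamp's upright black grip, a round stem 22 mm dia., its top 24 mm above this point, standing on a white lamp head 92 mm dia., 22 mm thick, whose top is 35 mm below this point. Moves on a 239 mm circle about lamp_pivot, 263 mm above the table
- lamp_pivot (a point): the axis of the lamp post, at the height of the lamp arm, 215 mm above the table
- tray1: open cardboard hardware tray, 110 (x) x 52 (y) x 40 (z) mm, walls 4 mm, floor 4 mm, 0.12 to 0.25 kg; a rib 12 mm thick stands across its middle (along y) from floor to rim with an open compartment 45 mm long on either side, so it can be gripped from above, fingers closing along the tray's x. Origin: centre of its underside. May be absent
- tray2: open cardboard hardware tray, 110 (x) x 52 (y) x 40 (z) mm, walls 4 mm, floor 4 mm, 0.12 to 0.25 kg; a rib 12 mm thick stands across its middle (along y) from floor to rim with an open compartment 45 mm long on either side, so it can be gripped from above, fingers closing along the tray's x. Origin: centre of its underside. May be absent
- tray3: open cardboard hardware tray, 110 (x) x 52 (y) x 40 (z) mm, walls 4 mm, floor 4 mm, 0.12 to 0.25 kg; a rib 12 mm thick stands across its middle (along y) from floor to rim with an open compartment 45 mm long on either side, so it can be gripped from above, fingers closing along the tray's x. Origin: centre of its underside. May be absent
- tray4: open cardboard hardware tray, 110 (x) x 52 (y) x 40 (z) mm, walls 4 mm, floor 4 mm, 0.12 to 0.25 kg; a rib 12 mm thick stands across its middle (along y) from floor to rim with an open compartment 45 mm long on either side, so it can be gripped from above, fingers closing along the tray's x. Origin: centre of its underside. May be absent
- tray5: open cardboard hardware tray, 110 (x) x 52 (y) x 40 (z) mm, walls 4 mm, floor 4 mm, 0.12 to 0.25 kg; a rib 12 mm thick stands across its middle (along y) from floor to rim with an open compartment 45 mm long on either side, so it can be gripped from above, fingers closing along the tray's x. Origin: centre of its underside. May be absent
- spool: bystander, leave alone: wooden thread spool, 52 mm wide, 50 tall, upright, somewhere among the trays
- glue_bottle: bystander, leave alone: blue plastic glue bottle, 68 mm wide, 142 tall, upright
- glue_pot: bystander, leave alone: white plastic pot, 80 mm wide, 70 tall
- awl: bystander, leave alone: red-handled screwdriver lying down, 190 mm long
- leather_stack: bystander, leave alone: pile of black leather pieces, 90 x 140 x 30 mm
- water: bystander, leave alone: clear bottle, 64 mm wide, 200 tall
Not all that is in view belongs to the job. What is shaped like the tray2 but pink or turquoise is not meant.

How it is judged:
By the outcome, as a careful person would: the job done as asked, in the order asked, and still so for the second after the job is handed in, with the robot touching nothing.
Of tray1, tray2, tray3, tray4, tray5 only 3 to 5 are there at a start; the rules pass over those that are not, and their reading is None.
At some moment in a run one of tray1, tray2, tray3, tray4, tray5 may be knocked a few centimetres aside while the robot is not near it.
Once in a run the grip may slacken for a moment while it holds something.
It also fails if it takes over 210 s, if anything falls off the work surface, if the arm or the gripper's body presses on something with over 40 N, if the wrist force passes 120 N, or if a joint passes its speed limit or range.

### The arm

A 7-joint arm with a two-finger parallel gripper is mounted at the origin on the work surface. World frame = base frame: x ahead of the robot, y to its left, z up, the work surface at z = 0. Lengths are in m, angles in rad, forces in N, time in s.
With the tool pointing down it reaches from about 0.425 to 0.825 m from the base axis. Payload 3.6 kg.
Tool frame: the origin (TCP) lies at the very end of the fingers, on their centre line; the grasp point (between the pads) lies 19 mm behind it; z points along the fingers, y is the line along which they close (so a half turn about z gives the same grasp; the last joint's range is limited). The gripper opens to 93 mm and grips with 3 to 60 N. Pads are 15 mm wide; open, the fingers measure 128 mm over their backs; the gripper's body (75 mm by 188 mm) begins 65 mm behind the grasp point.
Start: joints at [1.123, 0.615, -0.013, 1.423, 0.008, 1.103, -0.04], TCP at [0.266, -0.593, 0.198] pointing down, gripper open.
Joint ranges: [-3.12, 3.12], [-0.3, 2.06], [-1.34, 1.32], [0.26, 2.42], [-1.36, 4.5], [0.01, 1.98], [-2.84, 2.84]. Speed limits (rad/s): [2.79, 2.79, 3.14, 3.14, 3.14, 3.14, 3.14].

### API

Orientations are given as a rotation vector (axis times angle).
In Python, from workcell import read_state, snapshot, close_job gives the robot as it stands. The module is installed in compiled form; this text tells all that it offers.
- The arm moves only by the tool servo_tool, never from a script. Its argument "deltas" is a list of rows, each a list of 6 numbers: the shift along the world's x, y, z as a fraction of full scale, then the turn, a rotation vector about the world's x, y, z as a fraction of full scale. In form: [[tx, ty, tz, rx, ry, rz], ...]. A call has 1 to 10 rows; each row shifts and turns the commanded pose from where the row before left it; what a row does not reach is not made up. Full scale, the value 1, is 250 mm for a shift and 90 degrees for a turn. A row lasts 1/10 s, in which the tool goes at most 50 mm and 8.59 degrees, less where a joint would pass 70% of its speed; a pose out of reach is approached as far as the arm can. A call with a number of a shift or a turn outside -1 to 1 is refused whole. A call with a gripper value outside its range is refused whole. "fingers" is the gripper's target within -1 to 1 (fully open at 1, half-way at 0, shut at -1), set as the call begins (left out, the last holds). The fingers move at their own pace and stop on an object; "force" is the grip in N (left out, the last holds). Time passes only in rows, so rows that do not move let the fingers close. It gives the time, the measured TCP pose, the force, the opening and the grip force at its end, in the units of the state.
- read_state(): the state, without advancing time (a new reading comes with each control period).
- snapshot(name): name is "scene" or "top"; returns a dict with "frame" (384x512x3 uint8, blue, green, red), "depth" (384x512 float32, m along the optical axis (not along the pixel's ray), 0 where there is no reading), "fx", "fy", "cx", "cy" (pixels), "k1" (the pictures are not rectified: a ray, as slopes to the right and down, at radius r is drawn at 1 + k1 r^2 times it, then the intrinsics apply), "world_from_camera" (4x4, takes a point from camera to world coordinates). Camera axes: x right, y up, looking along -z (the intrinsics and any distortion apply to the point x, -y, -z); pixel columns grow to the right and rows downward; lengths in m; the calibration is good to about 2 mm. A picture is of the moment at which its call begins.
- close_job(): hands the job in; it is judged then, once.
The state is a dict: "time_s": time; "q": joint angles; "qvel": joint speeds; "effort": joint torques, N m; "ee_pos": TCP position; "ee_rot": TCP orientation; "force": force on the tool from outside, world axes, zero at the start; "wrist_torque": the same for the moment, N m; "width": finger opening in m; "grip_force": force on a finger pad.
Only numpy, scipy, OpenCV 4.12 (cv2) and the standard library are available. Lean on these libraries where they do the work, as an engineer would, in place of code of your own. Each camera call takes 0.05 s, during which the arm holds its last target. There are 200 camera calls.

## Working session

There is one attempt and no reset: what is moved stays moved. The work goes in short steps, Python scripts to look and compute and a tool call to move; the robot and the scene stay as the last step left them, time stands still between calls to the robot, and variables do not carry over. Pictures are saved under pics/ and viewed, at most 14 in all, crops included, and the job is handed in when it is done.

Besides the shell and the picture viewer there is one more tool, called after ">>>" by a JSON object that holds its "op" and its "data". servo_tool: Moves the arm, as the interface text tells. Its arguments: {"type":"object","properties":{"deltas":{"type":"array"},"fingers":{"type":"number"},"force":{"type":"number"}},"required":["deltas"]}

```bash
mkdir -p pics
cat > h.py <<'E'
import numpy as np, cv2
from workcell import read_state, snapshot
def save(s,n): cv2.imwrite('pics/'+n,s['frame'])
def cloud(s):
    h,w=s['depth'].shape
    v,u=np.mgrid[0:h,0:w].astype(float)
    return unproj(s,u,v,s['depth'])
def slopes(s,u,v):
    xd=(np.asarray(u,float)-s['cx'])/s['fx']; yd=(np.asarray(v,float)-s['cy'])/s['fy']
    x,y=xd.copy(),yd.copy()
    for _ in range(10):
        f=1+s['k1']*(x*x+y*y); x,y=xd/f,yd/f
    return x,y
def unproj(s,u,v,d):
    x,y=slopes(s,u,v); M=np.array(s['world_from_camera'])
    P=np.stack([x*d,-y*d,-np.asarray(d)*np.ones_like(x)],-1)
    return P@M[:3,:3].T+M[:3,3]
def ray(s,u,v,z):
    M=np.array(s['world_from_camera']); o=M[:3,3]
    p=unproj(s,u,v,np.ones_like(np.asarray(u,float)))-o
    return o+p*((z-o[2])/p[...,2])[...,None]
def proj(s,P):
    M=np.array(s['world_from_camera']); c=(np.asarray(P)-M[:3,3])@M[:3,:3]
    x,y=c[...,0]/-c[...,2],-c[...,1]/-c[...,2]; f=1+s['k1']*(x*x+y*y)
    return np.stack([x*f*s['fx']+s['cx'],y*f*s['fy']+s['cy']],-1)
E
python3 - <<'E'
from h import *
for n in('top','scene'):
    s=snapshot(n); save(s,n+'0.png'); np.save(n+'0.npy',s,allow_pickle=True)
    print(n,s['fx'],s['k1'],np.round(s['world_from_camera'],3).tolist())
st=read_state(); print({k:np.round(v,3).tolist() for k,v in st.items()})
E
```

```text
top 356.1662534471864 -0.07665823229222658 [[-0.009, 0.995, -0.096, 0.4], [-1.0, -0.011, -0.02, 0.016], [-0.021, 0.096, 0.995, 1.287], [0.0, 0.0, 0.0, 1.0]]
scene 442.71231136201186 0.01937777005134805 [[-0.879, -0.349, 0.324, 1.086], [0.476, -0.632, 0.611, 1.106], [-0.008, 0.692, 0.722, 1.47], [0.0, 0.0, 0.0, 1.0]]
{'time_s': 0.1, 'q': [1.122, 0.616, -0.013, 1.425, 0.008, 1.103, -0.04], 'qvel': [-0.0, -0.001, -0.001, -0.003, 0.001, -0.001, 0.001], 'effort': [0.001, -46.004, 0.21, -16.625, -0.061, 0.017, 0.0], 'ee_pos': [0.266, -0.592, 0.197], 'ee_rot': [-3.07, -0.657, 0.001], 'force': [0.313, 0.567, 0.447], 'wrist_torque': [0.021, 0.015, 0.021], 'grip_force': 0.0, 'width': 0.093}
```

View pics/top0.png

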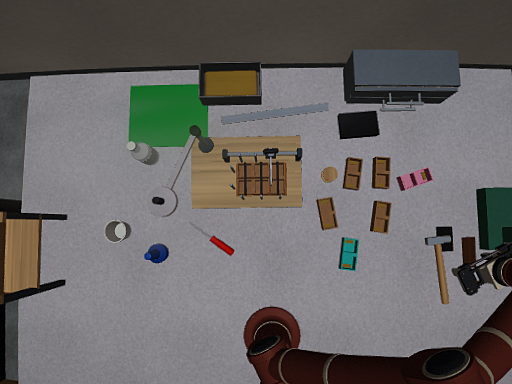

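View pics/scene0.png

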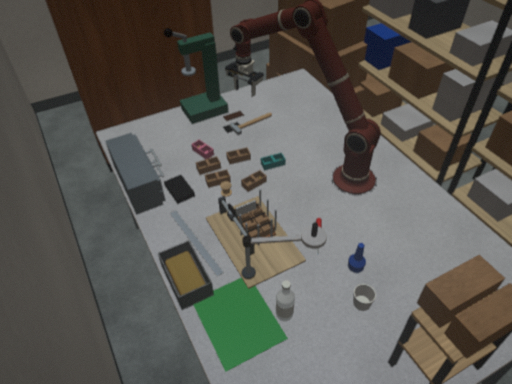

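The top view shows the stand at (262,172), with the collar and wing near (270,155) and the lamp head at (163,201). 
Things that could be taken for a loose tray:
- Brown trays at (353,173), (381,172), (327,213) and (381,217).
- Strapped trays at (262,180).
- Pink tray at (414,179).
- Turquoise tray at (348,253).
- Spool at (329,174).

By the description I choose the four brown unstrapped ones. I'll check that with a crop.

Run:
```python
from h import *
s=np.load('top0.npy',allow_pickle=True).item(); f=s['frame']
c=f[125:240,185:435]; cv2.imwrite('pics/crop1.png',cv2.resize(c,None,fx=3.2,fy=3.2,interpolation=cv2.INTER_CUBIC))
P=cloud(s); z=P[...,2]
hsv=cv2.cvtColor(f,cv2.COLOR_BGR2HSV)
for (u,v) in [(353,173),(381,172),(327,213),(381,217),(329,174),(262,180),(163,201),(195,130),(220,200),(414,179)]: print((u,v),hsv[v,u],np.round(P[v,u],3))
# brown things mask
m=((hsv[...,0]<22)&(hsv[...,1]>110)&(hsv[...,2]>25)).astype(np.uint8); m[:, :315]=0;m[:150]=0;m[240:]=0;m[:,400:]=0
m=cv2.morphologyEx(m,cv2.MORPH_CLOSE,np.ones((5,5),np.uint8))
for ct in cv2.findContours(m,0,2)[0]:
    if cv2.contourArea(ct)<80: continue
    pt=ct[:,0,:].astype(float); w=ray(s,pt[:,0],pt[:,1],0.04)
    r=cv2.minAreaRect((w[:,:2]*1000).astype(np.float32)); print('px',pt.mean(0),'rect',np.round(r[0],1),np.round(r[1],1),round(r[2],1))
# plank
m=((hsv[...,0]<25)&(hsv[...,1]>60)&(hsv[...,2]>120)&(z<0.03)).astype(np.uint8); m[:,:180]=0; m[:,310:]=0; m[:125]=0; m[215:]=0
m=cv2.morphologyEx(m,cv2.MORPH_CLOSE,np.ones((5,5),np.uint8))
ct=max(cv2.findContours(m,0,2)[0],key=cv2.contourArea); pt=cv2.convexHull(ct)[:,0,:].astype(float); w=ray(s,pt[:,0],pt[:,1],0.012)
r=cv2.minAreaRect((w[:,:2]*1000).astype(np.float32)); print('plank',r)
```

```text
(353, 173) [ 13 139 114] [ 0.567 -0.294  0.037]
(381, 172) [ 14 141 112] [ 0.57  -0.394  0.039]
(327, 213) [ 14 138 111] [ 0.427 -0.198  0.038]
(381, 217) [ 13 142 113] [ 0.411 -0.385  0.044]
(329, 174) [ 16 124 128] [ 0.563 -0.207  0.047]
(262, 180) [13 70 33] [0.544 0.028 0.054]
(163, 201) [30 85  3] [0.463 0.32  0.247]
(195, 130) [52 54 52] [0.681 0.23  0.227]
(220, 200) [ 18 104 135] [0.478 0.181 0.011]
(414, 179) [174 170  45] [ 0.544 -0.514  0.034]
px [379.96296296 216.88888889] rect [ 413. -384.] [ 60.7 107.7] 80.5
px [326.77777778 213.19444444] rect [ 427.2 -196.3] [105.4  54.3] 9.2
px [328.6 173.1] rect [ 564.3 -208.2] [44.7 55.7] 43.9
px [379.71428571 172.28571429] rect [ 569.7 -392.7] [ 59.6 110.6] 85.2
px [352.63333333 172.46666667] rect [ 567.5 -291.3] [ 56.4 111.4] 80.9
plank ((581.3040771484375, 87.2862777709961), (259.1517028808594, 399.56378173828125), 0.38964420557022095)
```

View pics/crop1.png

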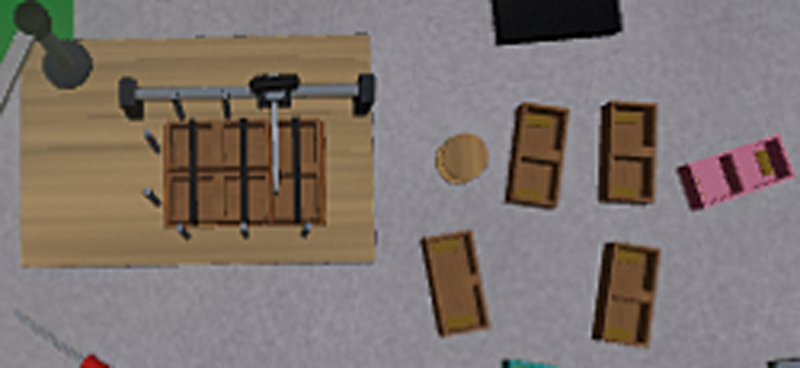

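The crop confirms four plain brown loose trays. The strapped layer is at crop (245,173), the wing at (273,82) along the rail, and the stop plate at (275,150). Next I'll measure these accurately.

```bash
cat >> h.py <<'E'
CAM=np.array([.4,.016])
def traymeas(s,verbose=True,win=(150,240,315,400)):
    """outline of loose brown trays; camera-facing sides lie on the table, far sides at the rim"""
    f=s['frame']; hsv=cv2.cvtColor(f,cv2.COLOR_BGR2HSV)
    a,b,c,d=win
    m=((hsv[...,0]<25)&(hsv[...,1]>75)).astype(np.uint8)
    k=np.zeros_like(m);k[a:b,c:d]=1; m=m*k
    m=cv2.morphologyEx(m,cv2.MORPH_CLOSE,np.ones((3,3),np.uint8)); out=[]
    C=np.array(s['world_from_camera'])[:2,3]
    for ct in cv2.findContours(m,0,1)[0]:
        if cv2.contourArea(ct)<200: continue
        p=ct[:,0,:].astype(float)
        w0=ray(s,p[:,0],p[:,1],0.0)[:,:2]; w4=ray(s,p[:,0],p[:,1],0.04)[:,:2]
        (cx,cy),(w,h),an=cv2.minAreaRect((w4*1000).astype(np.float32))
        if w<h: an+=90
        an=(an+90)%180-90; t=np.radians(an)
        ax=np.array([np.cos(t),np.sin(t)]); ay=np.array([-ax[1],ax[0]]); cc=w4.mean(0); mid=[];siz=[]
        for e in(ax,ay):
            lo=(w0 if (C-cc)@e<-.03 else w4)@e; hi=(w0 if (C-cc)@e>.03 else w4)@e
            pad=.0018
            L,H=np.percentile(lo,3)-pad,np.percentile(hi,97)+pad; mid.append((L+H)/2); siz.append(H-L)
        q=ax*mid[0]+ay*mid[1]; out.append((q,an,np.array(siz)))
        if verbose: print('tray',np.round(q*1000,1),'ang',round(an,1),'size',np.round(np.array(siz)*1000,1),'px',p.mean(0).round())
    return out
E
python3 - <<'E'
from h import *
s=np.load('top0.npy',allow_pickle=True).item(); f=s['frame']
traymeas(s)
hsv=cv2.cvtColor(f,cv2.COLOR_BGR2HSV); P=cloud(s)
# strapped layer points by depth
sel=(P[...,2]>.05)&(P[...,2]<.075); sel[:160]=0;sel[205:]=0;sel[:,:230]=0;sel[:,292:]=0
m=cv2.morphologyEx(sel.astype(np.uint8),cv2.MORPH_OPEN,np.ones((3,3),np.uint8))
m=cv2.morphologyEx(m,cv2.MORPH_CLOSE,np.ones((5,5),np.uint8))
ct=max(cv2.findContours(m,0,1)[0],key=cv2.contourArea);p=ct[:,0].astype(float);w=ray(s,p[:,0],p[:,1],.065)
print('layer depth',cv2.minAreaRect((w[:,:2]*1000).astype(np.float32)))
m=((hsv[...,0]<18)&(hsv[...,1]>125)).astype(np.uint8); m[:160]=0;m[205:]=0;m[:,:230]=0;m[:,292:]=0
m=cv2.morphologyEx(m,cv2.MORPH_CLOSE,np.ones((7,7),np.uint8))
ct=max(cv2.findContours(m,0,1)[0],key=cv2.contourArea);p=ct[:,0].astype(float);w=ray(s,p[:,0],p[:,1],.065)
print('layer col',cv2.boundingRect(ct),cv2.minAreaRect((w[:,:2]*1000).astype(np.float32)))
for n in('top','scene'):
    s=np.load(n+'0.npy',allow_pickle=True).item();P=cloud(s);X=P.reshape(-1,3);g=s['frame'].max(2).ravel()
    def rep(nm,q): print(n,nm,len(q),np.round(np.median(q,0),3),np.round(q.min(0),3),np.round(q.max(0),3))
    box=lambda x0,x1,y0,y1,z0,z1:(X[:,0]>x0)&(X[:,0]<x1)&(X[:,1]>y0)&(X[:,1]<y1)&(X[:,2]>z0)&(X[:,2]<z1)
    rep('wing',X[box(.55,.7,-.06,.1,.125,.17)&(g<60)]); rep('grip',X[box(.35,.6,.2,.45,.24,.32)]); rep('head',X[box(.35,.6,.2,.45,.2,.24)&(g>80)])
    rep('post',X[box(.6,.75,.12,.3,.2,.3)]); rep('plate',X[box(.5,.64,-.06,.1,.11,.13)&(g>60)])
E
```

```text
tray [ 412.4 -390.1] ang -9.7 size [109.5  53.1] px [380. 217.]
tray [ 427.7 -199.9] ang 8.8 size [110.5  53.1] px [327. 213.]
tray [ 571.6 -397.7] ang -2.7 size [108.1  52.5] px [381. 172.]
tray [ 569.6 -296. ] ang -9.1 size [109.2  52.6] px [353. 173.]
layer depth ((548.7457275390625, 73.09667205810547), (34.64563751220703, 107.94226837158203), 89.5416259765625)
layer col (236, 162, 51, 34) ((548.3075561523438, 31.723167419433594), (173.64891052246094, 114.9461441040039), 89.37657165527344)
top wing 69 [0.629 0.    0.141] [ 0.615 -0.023  0.126] [0.639 0.099 0.146]
top grip 77 [0.462 0.326 0.283] [0.452 0.319 0.242] [0.472 0.341 0.289]
top head 847 [0.479 0.316 0.226] [0.419 0.262 0.207] [0.599 0.376 0.237]
top post 263 [0.655 0.245 0.222] [0.601 0.218 0.204] [0.697 0.277 0.235]
top plate 71 [0.579 0.    0.123] [ 0.522 -0.01   0.111] [0.627 0.053 0.129]
scene wing 33 [0.636 0.01  0.138] [ 0.627 -0.02   0.125] [0.641 0.028 0.146]
scene grip 70 [0.469 0.339 0.271] [0.457 0.323 0.241] [0.476 0.347 0.29 ]
scene head 571 [0.486 0.327 0.223] [0.42  0.262 0.2  ] [0.6   0.382 0.235]
scene post 215 [0.658 0.25  0.219] [0.601 0.22  0.2  ] [0.698 0.283 0.237]
scene plate 73 [0.579 0.004 0.118] [ 0.523 -0.005  0.11 ] [0.639 0.059 0.128]
```

Run:
```python
from h import *
O=np.array([.550,.031,0]); out=[]
for n,(u0,v0,w,h),k in(('top',(180,120,130,95),6),('scene',(200,180,110,90),6)):
    s=np.load(n+'0.npy',allow_pickle=True).item()
    im=cv2.resize(s['frame'][v0:v0+h,u0:u0+w],None,fx=k,fy=k,interpolation=cv2.INTER_CUBIC); im=np.clip(im*1.6,0,255).astype(np.uint8)
    def pl(pts,c,closed=True):
        q=((proj(s,O+np.array(pts))-[u0,v0]+.5)*k).astype(int); cv2.polylines(im,[q],closed,c,1)
    pl([(-.055,-.083,.065),(.055,-.083,.065),(.055,.083,.065),(-.055,.083,.065)],(0,255,0))
    pl([(.08,-.1,.09),(.08,.13,.09)],(255,255,0))
    pl([(-.068,-.1,.14),(-.068,.098,.14),(.068,.098,.14),(.068,-.1,.14)],(0,0,255),False)
    pl([(.08,-.056,.144),(.08,-.006,.144)],(255,0,255))
    out.append(im[:540,:780])
cv2.imwrite('pics/ov_t.png',out[0]);cv2.imwrite('pics/ov_s.png',out[1])
```

```text
(no output)
```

View pics/ov_t.png

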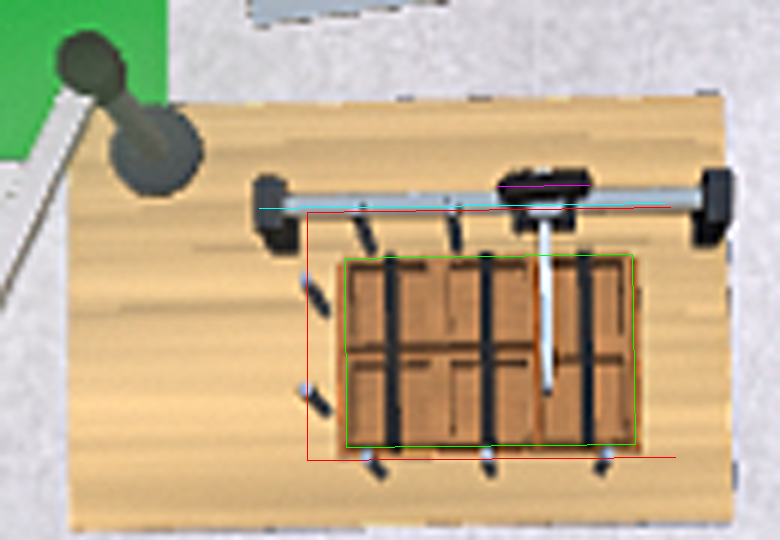

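View pics/ov_s.png

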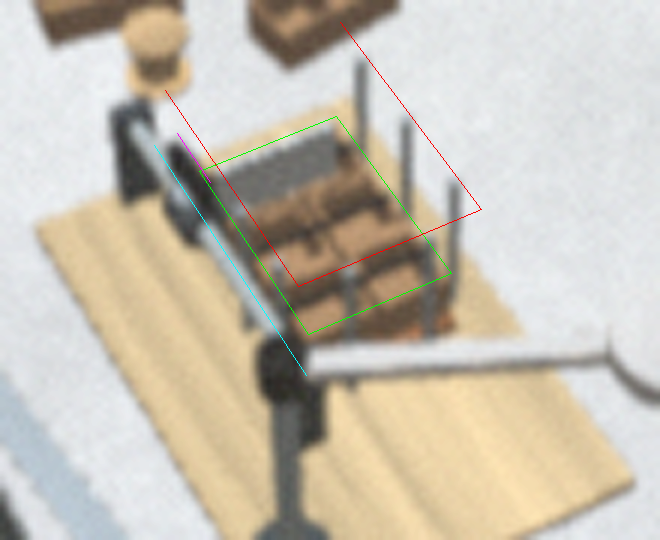

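>>> {"op": "servo_tool", "data": {"deltas": [[0.073,0.1184,0.016,0,0,0.0366],[0.073,0.1184,0.016,0,0,0.0366],[0.073,0.1184,0.016,0,0,0.0366],[0.073,0.1184,0.016,0,0,0.0366],[0.073,0.1184,0.016,0,0,0.0366],[0.073,0.1184,0,0,0,0.0366],[0.073,0.1184,0,0,0,0.0366],[0.073,0.1184,0,0,0,0.0366],[0.073,0.1184,0,0,0,0.0366],[0.073,0.1184,0,0,0,0.0366]], "fingers": 0.1, "force": 20}}

```text
time_s: 1.1
ee_pos: [0.4489, -0.2956, 0.218]
ee_rot: [-2.757, -1.504, 0.001]
force: [1.0, -0.8, -0.6]
width: 0.0509
grip_force: 0.0
```

>>> {"op": "servo_tool", "data": {"deltas": [[0.073,0.1184,0,0,0,0.0366],[0.073,0.1184,0,0,0,0.0366],[0.073,0.1184,0,0,0,0.0366],[0.073,0.1184,0,0,0,0.0366],[0.073,0.1184,0,0,0,0.0366],[0.073,0.1184,0,0,0,0.0366],[0.073,0.1184,0,0,0,0.0366],[0.073,0.1184,0,0,0,0.0366],[0.073,0.1184,0,0,0,0.0366],[0.073,0.1184,0,0,0,0.0366]]}}

```text
time_s: 2.1
ee_pos: [0.6313, 0.0, 0.2178]
ee_rot: [-2.218, -2.224, 0.002]
force: [0.9, 0.2, -0.5]
width: 0.0508
grip_force: 0.0
```

>>> {"op": "servo_tool", "data": {"deltas": [[0,0,0,0,0,0],[0,0,0,0,0,0]]}}

```text
time_s: 2.3
ee_pos: [0.6307, -0.0004, 0.2175]
ee_rot: [-2.218, -2.223, 0.002]
force: [-0.0, -0.1, 0.2]
width: 0.0512
grip_force: 0.0
```

>>> {"op": "servo_tool", "data": {"deltas": [[0,0,-0.07,0,0,0],[0,0,-0.07,0,0,0],[0,0,-0.07,0,0,0],[0,0,-0.07,0,0,0],[0,0,-0.04,0,0,0],[0,0,-0.032,0,0,0],[0,0,0,0,0,0]]}}

```text
time_s: 3.0
ee_pos: [0.6304, -0.002, 0.1294]
ee_rot: [-2.221, -2.22, 0.003]
force: [-0.4, -0.5, 0.7]
width: 0.0513
grip_force: 0.0
```

>>> {"op": "servo_tool", "data": {"deltas": [[0,0,0,0,0,0],[0,0,0,0,0,0],[0,0,0,0,0,0],[0,0,0,0,0,0],[0,0,0,0,0,0],[0,0,0,0,0,0]], "fingers": -1, "force": 25}}

```text
time_s: 3.6
ee_pos: [0.6312, -0.001, 0.1304]
ee_rot: [2.22, 2.222, 0.0]
force: [0.5, 0.7, -0.7]
width: 0.0078
grip_force: 0.0
```

Run:
```python
from h import *
st=read_state(); print(st['width'],st['grip_force'])
s=snapshot('scene'); t=snapshot('top')
a=cv2.resize(s['frame'][175:260,185:285],None,fx=5,fy=5,interpolation=cv2.INTER_CUBIC)
b=cv2.resize(t['frame'][120:205,230:310],None,fx=5,fy=5,interpolation=cv2.INTER_CUBIC)[:425]
cv2.imwrite('pics/w1.png',np.clip(np.hstack([a,b])[:,:800]*1.7,0,255).astype(np.uint8))
s=np.load('top0.npy',allow_pickle=True).item();P=cloud(s)
print(np.round(P[148:160,262:280,2]*1000).astype(int))
s=np.load('scene0.npy',allow_pickle=True).item();P=cloud(s)
print(np.round(proj(s,[[.631,0,.144]])))
u,v=np.round(proj(s,[[.631,0,.144]]))[0].astype(int)
print(np.round(P[v-5:v+8,u-7:u+7,2]*1000).astype(int))
```

```text
0.007844158996689367 0.0
[[   7   10 1287   11   10    9    6   12  116  116   12   11   94    8
   140  143   14   13]
 [   9   15    8   98  139  141  141  138  145  142  143  140  142  143
   146  141   13   14]
 [  11  143  143  141  140  144  139  144  140  143  145  143  141  139
   145  139   11    8]
 [   6  140  141  137  145  140  143  139  140  142  143  141  142  141
   141  141    9   13]
 [  97  138  142  138  145  138  142  138  143  141  138  139  135  138
   132  129   96   95]
 [  94  124  133  135  128  130  128  128  126  130  122  117  117  106
    93   97   97   99]
 [  89   99  120  102  107  111  113  113  114  113  114  113  106  108
    97   92   94   96]
 [  93   92   92  107  107  106  115  118  113  114  114  103  102  105
    91   95   90   89]
 [  12    9   12   99  105   99   97  102  111  102  104  101  100  101
     8   14    9   12]
 [   9   10    8   94  103  100   99  103  125  123  101   99   97   99
    11    9    6   14]
 [   5   11   17   93   94   96   92   91  122  123   95   94   97   94
    12   13   15   14]
 [   7   10    8   14   11   1
[... 329 characters left out ...]
9    0   -6    0   -6   -4   -8   -4   10]
 [  91   91   -3  138  131  139  141    2    1   -4   -2    9   16    9]
 [  96   99   95  130  137  138  140  -10    9    7    5   13    8    3]
 [  90   90   94  131  139  143  138  139    9   17    8   10    8  117]
 [  83   93   92  120  128  139  142  141  141    8    8  123  120  125]
 [  36   93   95   90  124  125  140  142  146  136   62  123  122  117]
 [  27   33   91   93  120  122  132  132  139  139  144  118  109  106]
 [  19   19   86   86  110  113  129  132  141  137  134  113  110  101]
 [  17   12   12  104  109  112  117  123  135  132  135 1470   94  102]
 [  16    6   93   93  116  111  112  122  127  129  123  100   94   88]]
```

View pics/w1.png

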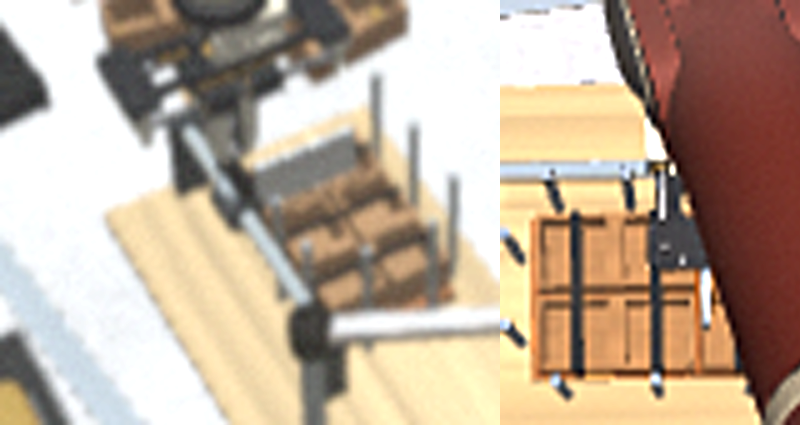

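>>> {"op": "servo_tool", "data": {"deltas": [[0,0,0,0,0,0],[0,0,0,0,0,0]]}}

```text
time_s: 3.9
ee_pos: [0.6311, -0.001, 0.1303]
ee_rot: [-2.22, -2.222, 0.0]
force: [0.4, 0.5, 0.4]
width: 0.0004
grip_force: 0.0
```

Run:
```python
from h import *
s=snapshot('scene')
cv2.imwrite('pics/w2.png',np.clip(cv2.resize(s['frame'][185:235,205:265],None,fx=10,fy=10,interpolation=cv2.INTER_CUBIC)*2.,0,255).astype(np.uint8))
print(proj(s,[[.631,0,.13],[.631,.025,.143],[.631,-.025,.143]]))
```

```text
[[231.73400708 208.22542534]
 [234.29050198 210.17390076]
 [228.87073678 202.05755832]]
```

View pics/w2.png

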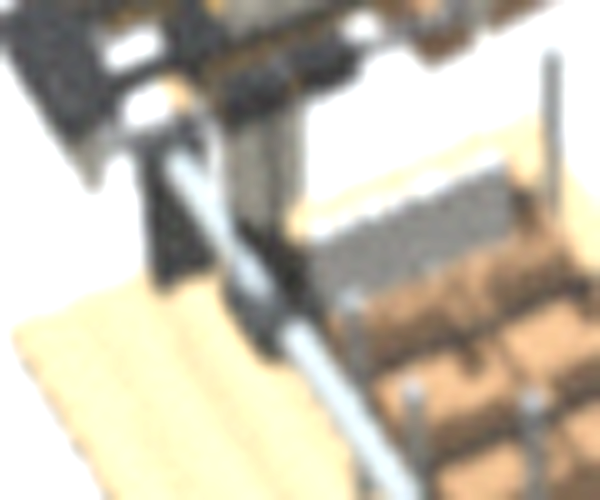

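Run:
```python
from h import *
s0=np.load('scene0.npy',allow_pickle=True).item(); s=snapshot('scene')
for q in(s0,s):
    P=cloud(q); print(np.round(P[200:222,222:242,2]*1000).astype(int))
    print(np.round(P[212,226:242]*1000).astype(int).tolist())
```

```text
[[  97   95   92   88   -6    1   -6   -2    4    1    1   -2    0   -3
    -1   -6   -6    4   -4    5]
 [  95   93   93   91   -4    0   -8   -1   -3   -7   -4   -5   -1    0
    -5   -6   -2   -9   -8    2]
 [  89   96   93   81   -2   -7   -8  -10   -4   -1   -4    0    3   -4
    -4   -5    4    5   -3    0]
 [  91   91   95   85   -5   -3    2  -12  -11    0   -4   -8   -4   -4
   -11   -3    1    0   -4   14]
 [  71   90   90   88   94   -7  138  143  139    0   -6    0   -6   -4
    -8   -4   10   11    8   13]
 [  66   91   91   91   91   -3  138  131  139  141    2    1   -4   -2
     9   16    9   16   13   14]
 [  61   60   90   96   99   95  130  137  138  140  -10    9    7    5
    13    8    3    6  118  116]
 [  49   51   46   90   90   94  131  139  143  138  139    9   17    8
    10    8  117  125  123  119]
 [  51   47   39   83   93   92  120  128  139  142  141  141    8    8
   123  120  125  122  110  120]
 [  45   38   40   36   93   95   90  124  125  140  142  146  136   62
   123  122  117  108  108  107]
 [  39   34   30   27   33   91   93  120  122  13
[... 3318 characters left out ...]

    92   85   60  127  129   59]
 [   9   15    1   15   11   12    7   92   94   99   93   90   99   92
    84   80   68  126  120   62]
 [  12   11    6    4    7    7    4    7   91   90   85   90   87   89
    86   37   49   63  118  111]
 [   3    8   12    8    9    9   11    7   86   92   81   89   91   95
    89   90   50   58  110  109]
 [   1    7    7    6    5   13   15    9    8   83   81   78   91   93
    98   93   45   53  104  101]]
[[623, -89, 13], [618, -90, 9], [644, -11, 103], [644, -2, 112], [641, 2, 114], [638, 5, 116], [638, 16, 126], [636, 22, 131], [635, 31, 140], [629, 27, 133], [612, -4, 93], [611, 5, 101], [605, 2, 94], [600, -1, 89], [596, 2, 89], [592, 2, 87]]
```

Run:
```python
from h import *
s=snapshot('scene'); s0=np.load('scene0.npy',allow_pickle=True).item()
P=cloud(s)[198:209,225:238].reshape(-1,3)
q=P[(P[:,2]>.145)&(P[:,2]<.21)]
for a in(.145,.155,.165,.175,.185,.195): 
    k=q[(q[:,2]>=a)&(q[:,2]<a+.01)]; print(a,len(k),k.mean(0).round(4),k.min(0).round(3),k.max(0).round(3))
P=cloud(s0)[200:216,225:238].reshape(-1,3); k=P[(P[:,2]>.12)&(P[:,2]<.15)]; print(len(k),k.mean(0),k.min(0),k.max(0)); 
k=k[k[:,2]>.134]; print(np.round(k[np.argsort(k[:,1])]*1000).astype(int).tolist())
```

```text
0.145 8 [0.6356 0.0041 0.1499] [ 0.628 -0.013  0.146] [0.645 0.01  0.153]
0.155 13 [0.6354 0.007  0.1606] [ 0.619 -0.008  0.156] [0.647 0.013 0.165]
0.165 16 [0.6319 0.0078 0.1706] [ 0.618 -0.005  0.166] [0.647 0.013 0.175]
0.175 13 [0.6326 0.0087 0.1815] [ 0.617 -0.002  0.176] [0.649 0.014 0.185]
0.185 14 [0.6376 0.0094 0.1907] [0.622 0.004 0.185] [0.651 0.016 0.194]
0.195 13 [0.6378 0.0087 0.1999] [ 0.619 -0.004  0.196] [0.651 0.012 0.205]
51 [0.6338687  0.00590355 0.13381317] [ 0.61132284 -0.02116242  0.12049639] [0.64174188 0.02826418 0.14605177]
[[637, -21, 138], [630, -16, 139], [639, -16, 138], [635, -15, 143], [633, -12, 139], [638, -10, 137], [630, -8, 141], [635, -8, 138], [632, -4, 140], [641, -4, 139], [633, -1, 138], [639, 1, 143], [630, 2, 139], [640, 3, 139], [637, 8, 142], [633, 9, 141], [630, 10, 141], [639, 11, 140], [627, 13, 136], [636, 14, 142], [634, 18, 139], [634, 19, 146], [630, 20, 139], [632, 23, 137], [637, 25, 135], [637, 25, 141], [628, 26, 144], [630, 28, 135]]
```

>>> {"op": "servo_tool", "data": {"deltas": [[0,0,0,0,0,0],[0,0,0,0,0,0],[0,0,0,0,0,0],[0,0,0,0,0,0],[0.012,0.004,-0.004,0,0,0],[0,0.004,-0.004,0,0,0],[0,0,-0.004,0,0,0],[0,0,-0.004,0,0,0],[0,0,0,0,0,0]], "fingers": -0.2}}

```text
time_s: 4.95
ee_pos: [0.6339, 0.0009, 0.1261]
ee_rot: [-2.22, -2.222, 0.001]
force: [0.1, 0.3, 0.4]
width: 0.0371
grip_force: 0.0
```

>>> {"op": "servo_tool", "data": {"deltas": [[0,0,0,0,0,0],[0,0,0,0,0,0],[0,0,0,0,0,0],[0,0,0,0,0,0],[0,0,0,0,0,0],[0,0,0,0,0,0]], "fingers": -1, "force": 25}}

```text
time_s: 5.55
ee_pos: [0.6341, 0.001, 0.1264]
ee_rot: [-2.22, -2.222, -0.0]
force: [-0.2, -0.2, 0.7]
width: 0.0008
grip_force: 0.0
```

>>> {"op": "servo_tool", "data": {"deltas": [[0,0,0,0,0,0],[0,0,0,0,0,0],[0,0,0,0,0,0],[0,0,0,0,0,0],[0,-0.029,0,0,0,0],[0,-0.029,-0.01,0,0,0],[0,0,-0.011,0,0,0],[0,0,-0.01,0,0,0],[0,0,-0.01,0,0,0],[0,0,0,0,0,0]], "fingers": -0.3}}

```text
time_s: 6.55
ee_pos: [0.6338, -0.0131, 0.1155]
ee_rot: [-2.219, -2.222, 0.001]
force: [-0.1, 0.2, 0.6]
width: 0.0327
grip_force: 0.0
```

>>> {"op": "servo_tool", "data": {"deltas": [[0,0,0,0,0,0],[0,0,0,0,0,0],[0,0,0,0,0,0],[0,0,0,0,0,0],[0,0,0,0,0,0],[0,0,0,0,0,0]], "fingers": -1, "force": 25}}

```text
time_s: 7.15
ee_pos: [0.633, -0.0134, 0.1162]
ee_rot: [-2.219, -2.222, 0.003]
force: [-4.3, 0.3, 3.3]
width: 0.0121
grip_force: 24.4
```

>>> {"op": "servo_tool", "data": {"deltas": [[0.0063,0.0003,0,0,0,0.0667],[0.0062,0.001,0,0,0,0.0667],[0.0061,0.0016,0,0,0,0.0667],[0.0059,0.0023,0,0,0,0.0667],[0.0056,0.0029,0,0,0,0.0667],[0.0053,0.0034,0,0,0,0.0667],[0.0049,0.004,0,0,0,0.0667]]}}

```text
time_s: 7.85
ee_pos: [0.6413, -0.01, 0.116]
ee_rot: [-1.269, -2.868, 0.006]
force: [-7.5, 0.3, 4.8]
width: 0.0116
grip_force: 24.7
```

>>> {"op": "servo_tool", "data": {"deltas": [[0.0044,0.0044,0,0,0,0.0667],[0.004,0.0049,0,0,0,0.0667],[0.0034,0.0053,0,0,0,0.0667],[0.0029,0.0056,0,0,0,0.0667],[0.0022,0.0059,0,0,0,0.0667],[0.0016,0.0061,0,0,0,0.0667],[0.001,0.0062,0,0,0,0.0667],[0,0,0,0,0,0]]}}

```text
time_s: 8.65
ee_pos: [0.6455, -0.0011, 0.1159]
ee_rot: [-0.16, -3.129, 0.004]
force: [-8.8, -2.2, 6.6]
width: 0.0113
grip_force: 24.7
```

>>> {"op": "servo_tool", "data": {"deltas": [[0,-0.025,0,0,0,0],[0,-0.025,0,0,0,0],[0,-0.025,0,0,0,0],[0,-0.025,0,0,0,0],[0,-0.025,0,0,0,0],[0,-0.025,0,0,0,0],[0,-0.025,0,0,0,0],[0,-0.025,0,0,0,0],[0,-0.025,0,0,0,0],[0,-0.025,0,0,0,0]]}}

```text
time_s: 9.65
ee_pos: [0.6458, -0.0605, 0.116]
ee_rot: [-0.16, -3.13, -0.003]
force: [-8.1, 2.0, 5.4]
width: 0.0119
grip_force: 24.7
```

>>> {"op": "servo_tool", "data": {"deltas": [[0,0,0,0,0,0],[0,0,0,0,0,0]]}}

```text
time_s: 9.85
ee_pos: [0.6459, -0.0625, 0.116]
ee_rot: [-0.162, -3.13, 0.001]
force: [-7.7, 0.1, 5.1]
width: 0.0117
grip_force: 24.7
```

Run:
```python
from h import *
t=snapshot('top'); s=snapshot('scene'); O=np.array([.550,.031,0])
out=[]
for q,(u0,v0) in((t,(235,145)),(s,(195,170))):
    im=np.clip(cv2.resize(q['frame'][v0:v0+65,u0:u0+65],None,fx=6,fy=6,interpolation=cv2.INTER_CUBIC)*1.5,0,255).astype(np.uint8)
    for pts,c in(([(-.055,-.083,.065),(.055,-.083,.065),(.055,.083,.065),(-.055,.083,.065)],(0,255,0)),([(-.02,-.09,.125),(.075,-.09,.125)],(0,0,255)),([(-.058,-.09,.025),(.058,-.09,.025)],(255,0,0))):
        cv2.polylines(im,[((proj(q,O+np.array(pts))-[u0,v0]+.5)*6).astype(int)],False,c,1)
    out.append(im)
cv2.imwrite('pics/c1.png',np.hstack(out))
for q in(t,s):
    X=cloud(q).reshape(-1,3); k=X[(X[:,0]>.51)&(X[:,0]<.6)&(abs(X[:,1]+.06)<.03)&(X[:,2]>.085)&(X[:,2]<.135)]
    if len(k): print(len(k),np.percentile(k,[5,50,95],axis=0).round(3).tolist())
```

```text
66 [[0.523, -0.065, 0.093], [0.555, -0.061, 0.122], [0.594, -0.059, 0.126]]
115 [[0.529, -0.063, 0.087], [0.562, -0.057, 0.106], [0.596, -0.052, 0.124]]
```

View pics/c1.png

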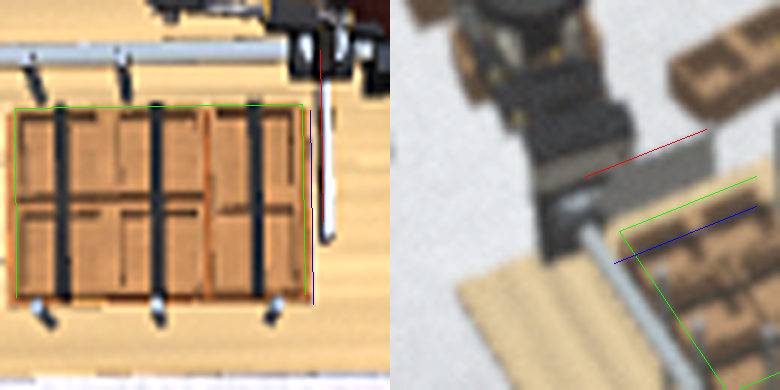

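>>> {"op": "servo_tool", "data": {"deltas": [[-0.001,-0.0062,0,0,0,-0.0667],[-0.0016,-0.0061,0,0,0,-0.0667],[-0.0022,-0.0059,0,0,0,-0.0667],[-0.0029,-0.0056,0,0,0,-0.0667],[-0.0034,-0.0053,0,0,0,-0.0667],[-0.004,-0.0049,0,0,0,-0.0667],[-0.0044,-0.0044,0,0,0,-0.0667]]}}

```text
time_s: 10.65
ee_pos: [0.6419, -0.0711, 0.116]
ee_rot: [-1.279, -2.864, 0.002]
force: [-5.5, 1.4, 5.1]
width: 0.0117
grip_force: 24.8
```

>>> {"op": "servo_tool", "data": {"deltas": [[-0.0049,-0.004,0,0,0,-0.0667],[-0.0053,-0.0034,0,0,0,-0.0667],[-0.0056,-0.0029,0,0,0,-0.0667],[-0.0059,-0.0023,0,0,0,-0.0667],[-0.0061,-0.0016,0,0,0,-0.0667],[-0.0062,-0.001,0,0,0,-0.0667],[-0.0063,-0.0003,0,0,0,-0.0667],[0,0,0,0,0,0],[0,0,0,0,0,0]]}}

```text
time_s: 11.55
ee_pos: [0.6331, -0.0749, 0.116]
ee_rot: [-2.215, -2.224, 0.002]
force: [-5.3, 1.8, 4.7]
width: 0.0117
grip_force: 24.7
```

>>> {"op": "servo_tool", "data": {"deltas": [[0,0,0,0,0,0],[0,0,0,0,0,0],[0,0,0,0,0,0],[0,0,0.04,0,0,0],[0,0,0.1,0,0,0],[0,0,0.14,0,0,0],[0,0,0.1,0,0,0],[0,-0.15,0,0,0,0],[0,-0.15,0,0,0,0],[0,-0.15,0,0,0,0]], "fingers": -0.14}}

```text
time_s: 12.55
ee_pos: [0.6348, -0.1901, 0.2126]
ee_rot: [2.218, 2.221, 0.002]
force: [-0.2, -0.2, 0.2]
width: 0.0399
grip_force: 0.0
```

>>> {"op": "servo_tool", "data": {"deltas": [[0,-0.15,0,0,0,0],[0,-0.15,0,0,0,0],[0,-0.13,0,0,0,0],[0,0,0,0,0,0]]}}

```text
time_s: 12.95
ee_pos: [0.6324, -0.3049, 0.211]
ee_rot: [2.229, 2.208, -0.007]
force: [-0.6, -0.8, 0.3]
width: 0.0402
grip_force: 0.0
```

Run:
```python
from h import *
st=read_state(); print(np.round(st['q'],2),np.round(st['ee_pos'],3),st['width'])
t=snapshot('top'); s=snapshot('scene'); save(t,'t2.png')
traymeas(t)
for q in(t,s):
    X=cloud(q).reshape(-1,3); k=X[(X[:,0]>.6)&(X[:,0]<.66)&(abs(X[:,1]+.06)<.05)&(X[:,2]>.134)&(X[:,2]<.15)]
    print('wing',len(k),cv2.minAreaRect((k[:,:2]*1000).astype(np.float32)))
    k=X[(X[:,0]>.53)&(X[:,0]<.6)&(abs(X[:,1]+.06)<.03)&(X[:,2]>.09)&(X[:,2]<.13)]; print('plate',np.percentile(k,[5,50,95],axis=0).round(3).tolist())
a=cv2.resize(s['frame'][130:240,170:290],None,fx=3.3,fy=3.3); b=cv2.resize(t['frame'][130:250,230:400],None,fx=2.3,fy=2.3)
h=max(a.shape[0],b.shape[0]); I=np.zeros((h,a.shape[1]+b.shape[1],3),np.uint8); I[:a.shape[0],:a.shape[1]]=a; I[:b.shape[0],a.shape[1]:]=b
cv2.imwrite('pics/c2.png',I)
```

```text
[ 0.6   0.72 -0.37  1.22  0.26  1.24  0.22] [ 0.632 -0.305  0.211] 0.04023915257350841
tray [ 427.6 -200. ] ang 9.0 size [110.3  52.8] px [327. 213.]
tray [ 569.6 -296. ] ang -9.1 size [109.2  52.6] px [353. 173.]
tray [ 489.3 -410.9] ang -2.6 size [316.2  91.2] px [388. 196.]
wing 60 ((631.6220703125, -61.796321868896484), (12.74544906616211, 46.258914947509766), 1.7616461515426636)
plate [[0.534, -0.065, 0.099], [0.561, -0.061, 0.122], [0.594, -0.059, 0.127]]
wing 28 ((634.0310668945312, -57.38229751586914), (11.576485633850098, 55.77764129638672), 1.6352040767669678)
plate [[0.535, -0.064, 0.094], [0.565, -0.057, 0.109], [0.597, -0.053, 0.124]]
```

View pics/c2.png

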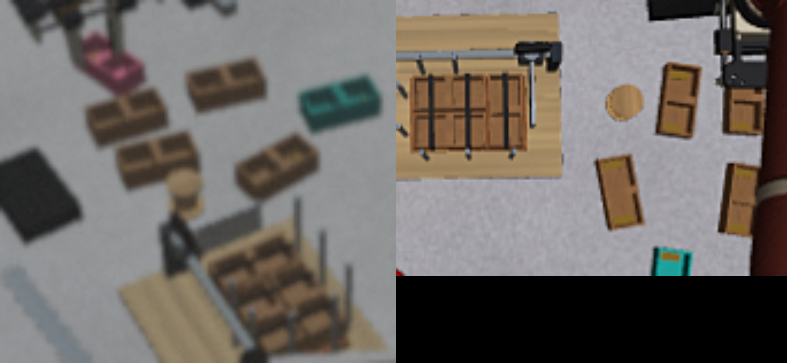

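>>> {"op": "servo_tool", "data": {"deltas": [[-0.0625,0.009,-0.05,0,0,-0.024],[-0.0625,0.009,-0.1,0,0,-0.024],[-0.0625,0.009,-0.1,0,0,-0.024],[-0.0625,0.009,-0.1,0,0,-0.024],[0,0,-0.1,0,0,0],[0,0,-0.1,0,0,0],[0,0,-0.1,0,0,0],[0,0,-0.08,0,0,0],[0,0,-0.05,0,0,0],[0,0,-0.025,0,0,0]]}}

```text
time_s: 14.05
ee_pos: [0.5719, -0.2853, 0.0092]
ee_rot: [-2.378, -2.05, -0.001]
force: [-0.3, -0.6, 1.0]
width: 0.0398
grip_force: 0.0
```

>>> {"op": "servo_tool", "data": {"deltas": [[0,0,0,0,0,0]]}}

```text
time_s: 14.15
ee_pos: [0.5719, -0.286, 0.0097]
ee_rot: [-2.38, -2.05, -0.001]
force: [-0.4, 0.1, 1.0]
width: 0.0398
grip_force: 0.0
```

>>> {"op": "servo_tool", "data": {"deltas": [[-0.006,-0.02,0,0,0,0],[0,-0.02,0,0,0,0],[0,0,-0.004,0,0,0],[0,0,0,0,0,0]]}}

```text
time_s: 14.55
ee_pos: [0.5701, -0.2977, 0.0092]
ee_rot: [2.382, 2.047, 0.0]
force: [0.6, -0.9, -0.8]
width: 0.0396
grip_force: 0.0
```

>>> {"op": "servo_tool", "data": {"deltas": [[0,0,0,0,0,0],[0,0,0,0,0,0],[0,0,0,0,0,0],[0,0,0,0,0,0],[0,0,0,0,0,0]], "fingers": -1, "force": 30}}

```text
time_s: 15.05
ee_pos: [0.5697, -0.2968, 0.0088]
ee_rot: [-2.381, -2.048, 0.001]
force: [-0.7, -0.0, 0.8]
width: 0.0118
grip_force: 30.0
```

>>> {"op": "servo_tool", "data": {"deltas": [[0,0,0.03,0,0,0],[0,0,0.1,0,0,0],[0,0,0.14,0,0,0],[0,0,0.16,0,0,0],[0,0,0.16,0,0,0],[0,0,0.12,0,0,0],[0,0,0.06,0,0,0],[0,0,0,0,0,0],[0,0,0,0,0,0]]}}

```text
time_s: 15.95
ee_pos: [0.5695, -0.2968, 0.2007]
ee_rot: [-2.381, -2.048, 0.001]
force: [-1.0, 0.4, -2.0]
width: 0.0112
grip_force: 30.0
```

>>> {"op": "servo_tool", "data": {"deltas": [[-0.007,0.154,0,0,0,0.0096],[-0.007,0.154,0,0,0,0.0096],[-0.007,0.154,0,0,0,0.0096],[-0.007,0.154,0,0,0,0.0096],[-0.007,0.154,0,0,0,0.0096],[-0.007,0.154,0,0,0,0.0096],[-0.007,0.154,0,0,0,0.0096],[-0.007,0.154,0,0,0,0.0096],[-0.007,0.154,0,0,0,0.0096],[-0.007,0.154,0,0,0,0.0096]]}}

```text
time_s: 16.95
ee_pos: [0.5512, 0.089, 0.1994]
ee_rot: [-2.218, -2.222, 0.005]
force: [-0.1, -1.0, -2.7]
width: 0.0117
grip_force: 30.0
```

>>> {"op": "servo_tool", "data": {"deltas": [[0,0,0,0,0,0],[0,0,0,0,0,0]]}}

```text
time_s: 17.15
ee_pos: [0.5513, 0.0889, 0.1997]
ee_rot: [-2.216, -2.224, 0.005]
force: [0.2, -0.8, -1.8]
width: 0.0116
grip_force: 30.0
```

```bash
cat >> h.py <<'E'
def yaw(st):
    r=st['ee_rot']; return 2*np.degrees(np.arctan(r[1]/r[0]))-90 if abs(r[0])>1e-6 else 90
def go(x,y,yw,z):
    st=read_state(); p=np.array(st['ee_pos']); d=(np.array([x,y,z])-p)/.25; dy=(yw-yaw(st)+90)%180-90
    print('total',d.round(4),'rz',round(dy/90,4),'w',round(st['width'],4),'q',np.round(st['q'],2))
O=np.array([.552,.031])
E
python3 -c "
from h import *
go(.552,.088,0,.0745)
t=snapshot('top'); s=snapshot('scene')
for q in (t,s):
  X=cloud(q).reshape(-1,3);k=X[(abs(X[:,0]-.55)<.1)&(abs(X[:,1]-.09)<.06)&(X[:,2]>.215)&(X[:,2]<.245)];print(len(k),k.min(0).round(3) if len(k) else '',k.max(0).round(3) if len(k) else '')
"
```

```text
total [ 0.0027 -0.0034 -0.5008] rz -0.0025 w 0.0116 q [ 0.08  0.5  -0.43  1.68  0.24  1.01 -0.42]
0  
218 [0.498 0.06  0.215] [0.609 0.122 0.245]
```

>>> {"op": "servo_tool", "data": {"deltas": [[0.0027,-0.0034,-0.06,0,0,0],[0,0,-0.08,0,0,0],[0,0,-0.08,0,0,0],[0,0,-0.08,0,0,0],[0,0,-0.08,0,0,0],[0,0,-0.06,0,0,0],[0,0,-0.03,0,0,0],[0,0,-0.015,0,0,0],[0,0,-0.01,0,0,0],[0,0,0,0,0,0]]}}

```text
time_s: 18.25
ee_pos: [0.5537, 0.0869, 0.0779]
ee_rot: [2.221, 2.221, 0.001]
force: [-0.1, -0.4, -1.8]
width: 0.0114
grip_force: 30.0
```

>>> {"op": "servo_tool", "data": {"deltas": [[0,0,-0.006,0,0,0],[0,0,-0.004,0,0,0],[0,0,0,0,0,0],[0,0,0,0,0,0]]}}

```text
time_s: 18.65
ee_pos: [0.5534, 0.0872, 0.0753]
ee_rot: [2.22, 2.222, 0.0]
force: [0.5, -0.9, -2.0]
width: 0.0117
grip_force: 30.0
```

>>> {"op": "servo_tool", "data": {"deltas": [[0,0,-0.006,0,0,0],[0,0,0,0,0,0],[0,0,0,0,0,0]]}}

```text
time_s: 18.95
ee_pos: [0.5536, 0.0873, 0.0737]
ee_rot: [2.22, 2.222, 0.001]
force: [-0.1, -0.3, -0.5]
width: 0.0115
grip_force: 30.0
```

>>> {"op": "servo_tool", "data": {"deltas": [[0,0,0,0,0,0],[0,0,0,0,0,0],[0,0,0,0,0,0],[0,0,0,0,0,0],[0,0,0.03,0,0,0],[0,0,0.12,0,0,0],[0,0,0.15,0,0,0],[0,0,0.15,0,0,0],[0,0,0.08,0,0,0],[0,0,0,0,0,0]], "fingers": -0.14}}

```text
time_s: 19.95
ee_pos: [0.5555, 0.088, 0.2101]
ee_rot: [2.217, 2.219, 0.011]
force: [-0.7, 0.7, 0.2]
width: 0.0399
grip_force: 0.0
```

>>> {"op": "servo_tool", "data": {"deltas": [[-0.03,-0.1,0,0,0,0],[-0.03,-0.1,0,0,0,0],[-0.03,-0.1,0,0,0,0],[-0.03,-0.1,0,0,0,0],[-0.03,-0.1,0,0,0,0],[-0.03,-0.1,0,0,0,0],[0,-0.1,0,0,0,0],[0,-0.1,0,0,0,0],[0,0,0,0,0,0]]}}

```text
time_s: 20.85
ee_pos: [0.507, -0.1176, 0.2048]
ee_rot: [-2.228, -2.214, 0.006]
force: [0.5, -0.4, -0.4]
width: 0.04
grip_force: 0.0
```

Run:
```python
from h import *
t=snapshot('top'); s=snapshot('scene'); traymeas(t)
X=cloud(t); k=((abs(X[...,0]-.552)<.064)&(abs(X[...,1]-.088)<.045)&(X[...,2]>.09)&(X[...,2]<.12)).astype(np.uint8)
v,u=np.nonzero(k); w=ray(t,u.astype(float),v.astype(float),.105); print(len(u),cv2.minAreaRect((w[:,:2]*1000).astype(np.float32)), np.median(X[k>0][:,2]))
go(.428,-.2,9,.009)
cv2.imwrite('pics/c3.png',cv2.resize(t['frame'][130:240,220:400],None,fx=4,fy=4,interpolation=cv2.INTER_CUBIC))
```

```text
tray [ 412.3 -389.9] ang -9.9 size [109.3  53.1] px [380. 217.]
tray [ 571.6 -397.7] ang -2.7 size [108.1  52.5] px [381. 172.]
tray [ 486.8 -231.3] ang 6.9 size [325.8 145.6] px [336. 197.]
175 ((559.28173828125, 95.52263641357422), (75.6304931640625, 124.01812744140625), 83.08436584472656) 0.10317402879393178
total [-0.3185 -0.3498 -0.7851] rz 0.1 w 0.0401 q [ 0.46  0.43 -0.42  1.78  0.21  0.98 -0.04]
```

View pics/c3.png

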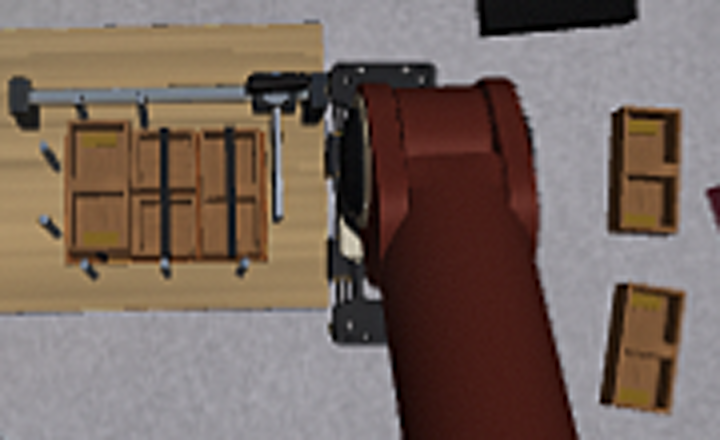

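>>> {"op": "servo_tool", "data": {"deltas": [[0.032,-0.14,0,0,0,-0.0032],[0.032,-0.14,0,0,0,-0.0032],[0.032,-0.14,0,0,0,-0.0032],[0.032,-0.14,0,0,0,-0.0032],[0.032,-0.14,0,0,0,-0.0032],[0.032,-0.14,0,0,0,-0.0032],[0.032,-0.14,0,0,0,-0.0032],[0.032,-0.14,0,0,0,-0.0032],[0,0,0,0,0,0]]}}

```text
time_s: 21.85
ee_pos: [0.5717, -0.3973, 0.2041]
ee_rot: [2.27, 2.171, -0.004]
force: [-0.4, 0.2, -0.5]
width: 0.04
grip_force: 0.0
```

>>> {"op": "servo_tool", "data": {"deltas": [[0,0,0,0,0,0]]}}

```text
time_s: 21.95
ee_pos: [0.5729, -0.3911, 0.2049]
ee_rot: [-2.262, -2.177, -0.002]
force: [0.3, 0.7, 0.3]
width: 0.04
grip_force: 0.0
```

>>> {"op": "servo_tool", "data": {"deltas": [[-0.004,-0.026,-0.05,0,0,0],[0,0,-0.1,0,0,0],[0,0,-0.12,0,0,0],[0,0,-0.12,0,0,0],[0,0,-0.12,0,0,0],[0,0,-0.12,0,0,0],[0,0,-0.08,0,0,0],[0,0,-0.05,0,0,0],[0,0,-0.022,0,0,0],[0,0,0,0,0,0]]}}

```text
time_s: 22.95
ee_pos: [0.5714, -0.3986, 0.0103]
ee_rot: [-2.263, -2.178, -0.0]
force: [-0.0, 0.8, 0.7]
width: 0.04
grip_force: 0.0
```

>>> {"op": "servo_tool", "data": {"deltas": [[0,0,0,0,0,0],[0,0,0,0,0,0]]}}

```text
time_s: 23.15
ee_pos: [0.5723, -0.3998, 0.0121]
ee_rot: [2.263, 2.176, 0.001]
force: [-0.6, 0.0, 0.1]
width: 0.0399
grip_force: 0.0
```

>>> {"op": "servo_tool", "data": {"deltas": [[0,0.006,-0.008,0,0,0],[0,0,0,0,0,0]]}}

```text
time_s: 23.35
ee_pos: [0.5714, -0.3976, 0.0089]
ee_rot: [2.264, 2.177, 0.0]
force: [0.4, -0.6, 0.2]
width: 0.0398
grip_force: 0.0
```

>>> {"op": "servo_tool", "data": {"deltas": [[0,0,0,0,0,0],[0,0,0,0,0,0],[0,0,0,0,0,0],[0,0,0,0,0,0],[0,0,0,0,0,0]], "fingers": -1, "force": 30}}

```text
time_s: 23.85
ee_pos: [0.5712, -0.3978, 0.0086]
ee_rot: [-2.265, -2.177, 0.0]
force: [0.3, 0.1, 0.0]
width: 0.0118
grip_force: 29.9
```

>>> {"op": "servo_tool", "data": {"deltas": [[0,0,0.03,0,0,0],[0,0,0.1,0,0,0],[0,0,0.14,0,0,0],[0,0,0.16,0,0,0],[0,0,0.16,0,0,0],[0,0,0.12,0,0,0],[0,0,0.06,0,0,0],[0,0,0,0,0,0],[0,0,0,0,0,0]]}}

```text
time_s: 24.75
ee_pos: [0.5707, -0.3976, 0.2005]
ee_rot: [-2.264, -2.177, 0.001]
force: [0.1, 0.2, -2.6]
width: 0.0118
grip_force: 29.9
```

```bash
python3 -c "
from h import *
go(.581,.003,90,.0735);print(yaw(read_state()))"
```

```text
total [ 0.041   1.6022 -0.508 ] rz -0.975 w 0.0118 q [ 0.75  0.71 -0.35  1.26  0.24  1.21  0.36]
-2.245605883409368
```

>>> {"op": "servo_tool", "data": {"deltas": [[0.0027,0.1068,0,0,0,-0.065],[0.0027,0.1068,0,0,0,-0.065],[0.0027,0.1068,0,0,0,-0.065],[0.0027,0.1068,0,0,0,-0.065],[0.0027,0.1068,0,0,0,-0.065],[0.0027,0.1068,0,0,0,-0.065],[0.0027,0.1068,0,0,0,-0.065],[0.0027,0.1068,0,0,0,-0.065]]}}

```text
time_s: 25.55
ee_pos: [0.5753, -0.1829, 0.199]
ee_rot: [-2.943, -1.091, 0.005]
force: [-0.1, -0.1, -1.4]
width: 0.0117
grip_force: 29.9
```

>>> {"op": "servo_tool", "data": {"deltas": [[0.0027,0.1068,0,0,0,-0.065],[0.0027,0.1068,0,0,0,-0.065],[0.0027,0.1068,0,0,0,-0.065],[0.0027,0.1068,0,0,0,-0.065],[0.0027,0.1068,0,0,0,-0.065],[0.0027,0.1068,0,0,0,-0.065],[0.0027,0.1068,0,0,0,-0.065],[0,0,0,0,0,0],[0,0,0,0,0,0],[0,0,0,0,0,0]]}}

```text
time_s: 26.55
ee_pos: [0.5808, 0.0007, 0.2001]
ee_rot: [3.14, -0.002, -0.003]
force: [1.0, 0.2, -1.9]
width: 0.0122
grip_force: 29.9
```

```bash
python3 -c "
from h import *
go(.581,.003,90,.0735)
s=snapshot('scene')
X=cloud(s).reshape(-1,3);k=X[(abs(X[:,0]-.58)<.1)&(abs(X[:,1])<.1)&(X[:,2]>.215)&(X[:,2]<.245)];print(len(k),k.min(0).round(3),k.max(0).round(3))
"
```

```text
total [ 0.001   0.0092 -0.5064] rz 0.0009 w 0.0122 q [-0.05  0.5   0.02  1.63 -0.01  1.01 -1.6 ]
135 [ 0.555 -0.055  0.215] [0.609 0.063 0.244]
```

>>> {"op": "servo_tool", "data": {"deltas": [[0.001,0.007,-0.06,0,0,0],[0,0,-0.08,0,0,0],[0,0,-0.08,0,0,0],[0,0,-0.08,0,0,0],[0,0,-0.08,0,0,0],[0,0,-0.06,0,0,0],[0,0,-0.03,0,0,0],[0,0,-0.015,0,0,0],[0,0,-0.01,0,0,0],[0,0,0,0,0,0]]}}

```text
time_s: 27.6
ee_pos: [0.582, 0.0041, 0.0777]
ee_rot: [-3.142, 0.001, -0.001]
force: [-1.2, -0.2, -1.0]
width: 0.0115
grip_force: 29.9
```

>>> {"op": "servo_tool", "data": {"deltas": [[0,0,-0.006,0,0,0],[0,0,0,0,0,0],[0,0,0,0,0,0]]}}

```text
time_s: 27.9
ee_pos: [0.5819, 0.0044, 0.0762]
ee_rot: [-3.142, -0.0, -0.001]
force: [1.1, 0.7, -1.3]
width: 0.0118
grip_force: 29.9
```

>>> {"op": "servo_tool", "data": {"deltas": [[-0.002,-0.006,-0.005,0,0,0],[0,0,-0.005,0,0,0],[0,0,0,0,0,0],[0,0,0,0,0,0]]}}

```text
time_s: 28.3
ee_pos: [0.5812, 0.0025, 0.0735]
ee_rot: [3.141, -0.001, 0.0]
force: [-0.8, -0.2, 1.0]
width: 0.0117
grip_force: 29.9
```

>>> {"op": "servo_tool", "data": {"deltas": [[0,0,0,0,0,0],[0,0,0,0,0,0],[0,0,0,0,0,0],[0,0,0,0,0,0],[0,0,0.03,0,0,0],[0,0,0.12,0,0,0],[0,0,0.15,0,0,0],[0,0,0.15,0,0,0],[0,0,0.08,0,0,0],[0,0,0,0,0,0]], "fingers": -0.14}}

```text
time_s: 29.3
ee_pos: [0.5837, 0.0029, 0.2101]
ee_rot: [-3.141, 0.0, -0.014]
force: [0.1, 0.3, -0.7]
width: 0.0399
grip_force: 0.0
```

>>> {"op": "servo_tool", "data": {"deltas": [[-0.06,-0.1,0,0,0,0.06],[-0.06,-0.1,0,0,0,0.06],[-0.06,-0.1,0,0,0,0.06],[-0.06,-0.1,0,0,0,0.06],[-0.06,-0.1,0,0,0,0.06],[-0.06,-0.1,0,0,0,0.06],[-0.06,-0.15,0,0,0,0.06],[-0.06,-0.15,0,0,0,0.06],[-0.06,-0.15,0,0,0,0.06],[-0.06,-0.15,0,0,0,0.06]]}}

```text
time_s: 30.3
ee_pos: [0.4297, -0.298, 0.2049]
ee_rot: [-2.795, -1.431, 0.001]
force: [0.5, -0.4, -0.2]
width: 0.0399
grip_force: 0.0
```

>>> {"op": "servo_tool", "data": {"deltas": [[0,-0.12,0,0,0,0.06],[0,-0.12,0,0,0,0.06],[0,0,0,0,0,0.06],[0,0,0,0,0,0.06],[0,0,0,0,0,0.05],[0,0,0,0,0,0],[0,0,0,0,0,0]]}}

```text
time_s: 31.0
ee_pos: [0.4307, -0.3568, 0.2051]
ee_rot: [-2.405, -2.018, 0.0]
force: [0.6, -0.2, -0.2]
width: 0.04
grip_force: 0.0
```

Run:
```python
from h import *
t=snapshot('top'); s=snapshot('scene'); traymeas(t)
go(.412,-.390,-9.8,.009); print(read_state()['ee_pos'],yaw(read_state()))
cv2.imwrite('pics/c4.png',np.hstack([cv2.resize(t['frame'][140:220,220:340],None,fx=3.5,fy=3.5,interpolation=cv2.INTER_CUBIC),cv2.resize(s['frame'][150:230,185:290],None,fx=3.5,fy=3.5)]))
```

```text
tray [ 411.7 -395. ] ang -9.2 size [109.6  63.7] px [381. 217.]
tray [ 427.6 -199.9] ang 9.1 size [110.3  53.2] px [327. 213.]
total [-0.0758 -0.1325 -0.7858] rz 0.0018 w 0.0403 q [ 0.84  0.48 -0.28  1.67  0.15  1.01  0.33]
[ 0.43095451 -0.35687076  0.20545673] -9.961065230270322
```

View pics/c4.png

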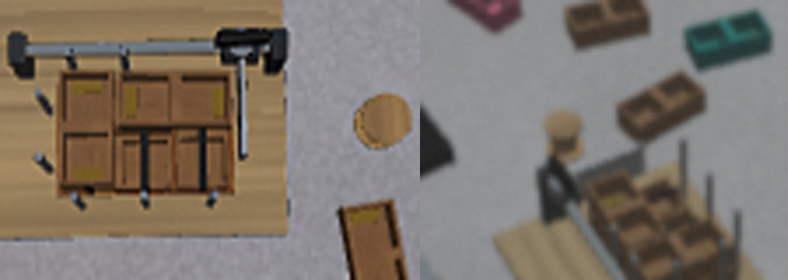

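>>> {"op": "servo_tool", "data": {"deltas": [[-0.038,-0.066,-0.05,0,0,0],[-0.038,-0.066,-0.1,0,0,0],[0,0,-0.12,0,0,0],[0,0,-0.12,0,0,0],[0,0,-0.12,0,0,0],[0,0,-0.12,0,0,0],[0,0,-0.08,0,0,0],[0,0,-0.04,0,0,0],[0,0,-0.02,0,0,0],[0,0,0,0,0,0]]}}

```text
time_s: 32.1
ee_pos: [0.4118, -0.3906, 0.0131]
ee_rot: [-2.405, -2.021, 0.001]
force: [-0.5, 0.2, 0.7]
width: 0.04
grip_force: 0.0
```

>>> {"op": "servo_tool", "data": {"deltas": [[0,0,0,0,0,0],[0,0,0,0,0,0]]}}

```text
time_s: 32.3
ee_pos: [0.4128, -0.3908, 0.0144]
ee_rot: [2.403, 2.02, 0.0]
force: [0.0, -0.7, 0.6]
width: 0.0401
grip_force: 0.0
```

>>> {"op": "servo_tool", "data": {"deltas": [[-0.002,0.002,-0.011,0,0,0],[0,0,-0.01,0,0,0],[0,0,0,0,0,0],[0,0,0,0,0,0]]}}

```text
time_s: 32.7
ee_pos: [0.4116, -0.3896, 0.008]
ee_rot: [-2.405, -2.021, 0.0]
force: [0.5, 0.5, 0.2]
width: 0.04
grip_force: 0.0
```

>>> {"op": "servo_tool", "data": {"deltas": [[0,0,0,0,0,0],[0,0,0,0,0,0],[0,0,0,0,0,0],[0,0,0,0,0,0],[0,0,0,0,0,0]], "fingers": -1, "force": 30}}

```text
time_s: 33.2
ee_pos: [0.4119, -0.3897, 0.0081]
ee_rot: [2.405, 2.021, 0.0]
force: [0.4, -0.9, 0.5]
width: 0.0115
grip_force: 30.0
```

>>> {"op": "servo_tool", "data": {"deltas": [[0,0,0.03,0,0,0],[0,0,0.1,0,0,0],[0,0,0.14,0,0,0],[0,0,0.16,0,0,0],[0,0,0.16,0,0,0],[0,0,0.12,0,0,0],[0,0,0.06,0,0,0],[0,0,0,0,0,0],[0,0,0,0,0,0]]}}

```text
time_s: 34.1
ee_pos: [0.4109, -0.3891, 0.2]
ee_rot: [-2.404, -2.02, 0.001]
force: [-0.3, -0.5, -2.3]
width: 0.0118
grip_force: 30.0
```

```bash
python3 -c "
from h import *
go(.523,.0025,90,.0735);print(yaw(read_state()))"
```

```text
total [ 0.4485  1.5664 -0.5059] rz -0.8899 w 0.0118 q [ 0.9   0.49 -0.28  1.66  0.15  1.01  0.4 ]
-9.905890558245801
```

>>> {"op": "servo_tool", "data": {"deltas": [[0.032,0.1119,0,0,0,-0.0636],[0.032,0.1119,0,0,0,-0.0636],[0.032,0.1119,0,0,0,-0.0636],[0.032,0.1119,0,0,0,-0.0636],[0.032,0.1119,0,0,0,-0.0636],[0.032,0.1119,0,0,0,-0.0636],[0.032,0.1119,0,0,0,-0.0636]]}}

```text
time_s: 34.8
ee_pos: [0.4665, -0.1921, 0.1987]
ee_rot: [-2.951, -1.068, 0.005]
force: [1.1, 0.2, -3.0]
width: 0.0118
grip_force: 30.0
```

>>> {"op": "servo_tool", "data": {"deltas": [[0.032,0.1119,0,0,0,-0.0636],[0.032,0.1119,0,0,0,-0.0636],[0.032,0.1119,0,0,0,-0.0636],[0.032,0.1119,0,0,0,-0.0636],[0.032,0.1119,0,0,0,-0.0636],[0.032,0.1119,0,0,0,-0.0636],[0.032,0.1119,0,0,0,-0.0636],[0,0,0,0,0,0],[0,0,0,0,0,0],[0,0,0,0,0,0]]}}

```text
time_s: 35.8
ee_pos: [0.5226, 0.0004, 0.1995]
ee_rot: [3.14, -0.003, -0.004]
force: [-0.1, 0.0, -1.9]
width: 0.012
grip_force: 30.0
```

```bash
python3 -c "
from h import *
go(.5235,.0025,90,.0735)
s=snapshot('scene')
X=cloud(s).reshape(-1,3);k=X[(abs(X[:,0]-.53)<.1)&(abs(X[:,1])<.1)&(X[:,2]>.215)&(X[:,2]<.245)];print(len(k),k.min(0).round(3),k.max(0).round(3))
"
```

```text
total [ 0.0036  0.0083 -0.5041] rz 0.0013 w 0.012 q [-0.05  0.42  0.    1.79 -0.    0.94 -1.62]
141 [ 0.495 -0.055  0.215] [0.552 0.062 0.244]
```

>>> {"op": "servo_tool", "data": {"deltas": [[0.002,0.002,-0.06,0,0,0],[0,0,-0.08,0,0,0],[0,0,-0.08,0,0,0],[0,0,-0.08,0,0,0],[0,0,-0.08,0,0,0],[0,0,-0.06,0,0,0],[0,0,-0.03,0,0,0],[0,0,-0.015,0,0,0],[0,0,-0.01,0,0,0],[0,0,0,0,0,0]]}}

```text
time_s: 36.85
ee_pos: [0.5245, 0.0023, 0.0772]
ee_rot: [-3.142, 0.002, -0.001]
force: [-1.5, 0.5, -1.2]
width: 0.0115
grip_force: 30.0
```

>>> {"op": "servo_tool", "data": {"deltas": [[0,0,0,0,0,0],[0,0,0,0,0,0]]}}

```text
time_s: 37.05
ee_pos: [0.5246, 0.0026, 0.0774]
ee_rot: [-3.142, 0.001, -0.002]
force: [0.9, -0.3, -2.3]
width: 0.0118
grip_force: 30.0
```

>>> {"op": "servo_tool", "data": {"deltas": [[-0.006,0,-0.006,0,0,0],[0,0,-0.006,0,0,0],[0,0,-0.005,0,0,0],[0,0,0,0,0,0],[0,0,0,0,0,0]]}}

```text
time_s: 37.55
ee_pos: [0.5225, 0.0026, 0.0731]
ee_rot: [-3.142, 0.001, 0.0]
force: [-2.3, -0.6, 4.2]
width: 0.0116
grip_force: 30.0
```

>>> {"op": "servo_tool", "data": {"deltas": [[0,0,0,0,0,0],[0,0,0,0,0,0],[0,0,0,0,0,0],[0,0,0,0,0,0],[0,0,0.03,0,0,0],[0,0,0.12,0,0,0],[0,0,0.15,0,0,0],[0,0,0.15,0,0,0],[0,0,0.08,0,0,0],[0,0,0,0,0,0]], "fingers": -0.14}}

```text
time_s: 38.55
ee_pos: [0.5251, 0.0026, 0.2088]
ee_rot: [-3.141, 0.001, -0.013]
force: [0.7, 0.1, 0.1]
width: 0.0401
grip_force: 0.0
```

>>> {"op": "servo_tool", "data": {"deltas": [[0,-0.1,0,0,0,0.0733],[0,-0.1,0,0,0,0.0733],[0,-0.1,0,0,0,0.0733],[0,-0.1,0,0,0,0.0733],[0,-0.1,0,0,0,0.0733],[0,-0.1,0,0,0,0.0733],[0,-0.1,0,0,0,0.0733],[0,-0.1,0,0,0,0.0733],[0,-0.1,0,0,0,0.0733],[0,-0.1,0,0,0,0.0733]]}}

```text
time_s: 39.55
ee_pos: [0.5217, -0.2481, 0.2037]
ee_rot: [-2.63, -1.715, 0.002]
force: [0.5, 0.2, 0.4]
width: 0.0401
grip_force: 0.0
```

>>> {"op": "servo_tool", "data": {"deltas": [[0,-0.1,0,0,0,0.0733],[0,-0.1,0,0,0,0.0733],[0,-0.1,0,0,0,0.0733],[0,-0.1,0,0,0,0.0733],[0,-0.1,0,0,0,0.0733],[0,0,0,0,0,0],[0,0,0,0,0,0]]}}

```text
time_s: 40.25
ee_pos: [0.522, -0.3719, 0.2036]
ee_rot: [-2.043, -2.383, -0.001]
force: [0.6, 0.8, 0.4]
width: 0.04
grip_force: 0.0
```

Run:
```python
from h import *
t=snapshot('top'); s=snapshot('scene'); traymeas(t)
go(.4276,-.1999,9.1,.0085)
X=cloud(t)
k=((abs(X[...,0]-.552)<.066)&(abs(X[...,1]-.031)<.1)&(X[...,2]>.093)&(X[...,2]<.115)).astype(np.uint8)
k=cv2.morphologyEx(k,cv2.MORPH_OPEN,np.ones((2,2),np.uint8)); v,u=np.nonzero(k); w=ray(t,u.astype(float),v.astype(float),.105); print(len(u),w.min(0).round(3),w.max(0).round(3))
O=np.array([.552,.031,0])
im=cv2.resize(t['frame'][150:210,225:300],None,fx=7,fy=7,interpolation=cv2.INTER_CUBIC)
for cx,cy,a,b in((0,.057,.055,.026),(-.029,-.028,.026,.055),(.029,-.028,.026,.055)):
    q=[(cx-a,cy-b,.105),(cx+a,cy-b,.105),(cx+a,cy+b,.105),(cx-a,cy+b,.105)]
    cv2.polylines(im,[((proj(t,O+np.array(q))-[225,150]+.5)*7).astype(int)],True,(0,255,0),1)
cv2.imwrite('pics/c5.png',im)
```

```text
tray [ 427.7 -199.9] ang 9.1 size [110.5  53.2] px [327. 213.]
total [-0.3815  0.6815 -0.7843] rz 0.0012 w 0.0398 q [ 0.8   0.62 -0.39  1.43  0.24  1.14  0.53]
366 [ 0.491 -0.056  0.105] [0.603 0.108 0.105]
```

View pics/c5.png

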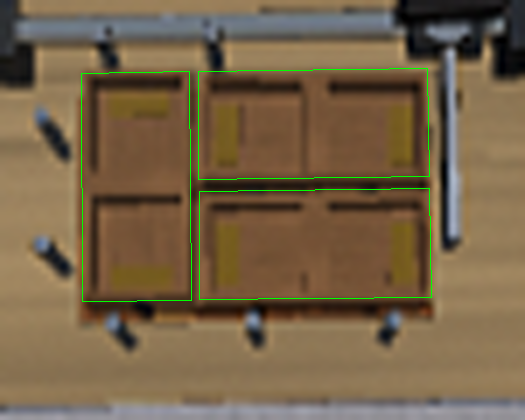

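The overlay shows layer 2 filling the expected outlines at (135,185), (313,125) and (315,243). The last tray is still where it was measured.

>>> {"op": "servo_tool", "data": {"deltas": [[-0.0477,0.0852,0,0,0,0],[-0.0477,0.0852,0,0,0,0],[-0.0477,0.0852,0,0,0,0],[-0.0477,0.0852,0,0,0,0],[-0.0477,0.0852,0,0,0,0],[-0.0477,0.0852,0,0,0,0],[-0.0477,0.0852,0,0,0,0],[-0.0477,0.0852,0,0,0,0],[0,0,-0.06,0,0,0],[0,0,-0.1,0,0,0]]}}

```text
time_s: 41.35
ee_pos: [0.4286, -0.2001, 0.1666]
ee_rot: [2.035, 2.387, 0.002]
force: [-0.9, -0.7, -0.5]
width: 0.04
grip_force: 0.0
```

>>> {"op": "servo_tool", "data": {"deltas": [[0,0,-0.12,0,0,0],[0,0,-0.12,0,0,0],[0,0,-0.12,0,0,0],[0,0,-0.1,0,0,0],[0,0,-0.06,0,0,0],[0,0,-0.05,0,0,0],[0,0,-0.03,0,0,0],[0,0,0,0,0,0],[0,0,0,0,0,0],[0,0,0,0,0,0]]}}

```text
time_s: 42.35
ee_pos: [0.4278, -0.202, 0.0158]
ee_rot: [2.041, 2.387, 0.001]
force: [0.3, -0.2, -0.2]
width: 0.0399
grip_force: 0.0
```

>>> {"op": "servo_tool", "data": {"deltas": [[0,0.007,-0.015,0,0,0],[0,0,-0.014,0,0,0],[0,0,0,0,0,0],[0,0,0,0,0,0]]}}

```text
time_s: 42.75
ee_pos: [0.4272, -0.2003, 0.0077]
ee_rot: [-2.042, -2.387, 0.0]
force: [0.2, 0.1, 0.1]
width: 0.0398
grip_force: 0.0
```

>>> {"op": "servo_tool", "data": {"deltas": [[0,0,0,0,0,0],[0,0,0,0,0,0],[0,0,0,0,0,0],[0,0,0,0,0,0],[0,0,0,0,0,0]], "fingers": -1, "force": 30}}

```text
time_s: 43.25
ee_pos: [0.4273, -0.2003, 0.0079]
ee_rot: [2.042, 2.387, 0.0]
force: [-1.4, -0.7, -0.6]
width: 0.0115
grip_force: 30.0
```

>>> {"op": "servo_tool", "data": {"deltas": [[0,0,0.03,0,0,0],[0,0,0.1,0,0,0],[0,0,0.14,0,0,0],[0,0,0.16,0,0,0],[0,0,0.16,0,0,0],[0,0,0.12,0,0,0],[0,0,0.12,0,0,0],[0,0,0,0,0,0],[0,0,0,0,0,0]]}}

```text
time_s: 44.15
ee_pos: [0.4267, -0.2003, 0.2155]
ee_rot: [2.042, 2.387, -0.001]
force: [0.4, -0.2, -0.9]
width: 0.0118
grip_force: 30.0
```

```bash
python3 -c "
from h import *
go(.552,-.026,0,.1135);print(yaw(read_state()))"
```

```text
total [ 0.5012  0.6971 -0.408 ] rz -0.0989 w 0.0118 q [ 0.73  0.35 -0.46  1.88  0.19  0.95  0.34]
8.903160153653246
```

>>> {"op": "servo_tool", "data": {"deltas": [[0.0626,0.0871,0,0,0,-0.0124],[0.0626,0.0871,0,0,0,-0.0124],[0.0626,0.0871,0,0,0,-0.0124],[0.0626,0.0871,0,0,0,-0.0124],[0.0626,0.0871,0,0,0,-0.0124],[0.0626,0.0871,0,0,0,-0.0124],[0.0626,0.0871,0,0,0,-0.0124],[0.0626,0.0871,0,0,0,-0.0121],[0,0,0,0,0,0],[0,0,0,0,0,0]]}}

```text
time_s: 45.15
ee_pos: [0.5511, -0.0258, 0.2133]
ee_rot: [-2.217, -2.222, 0.005]
force: [-0.8, -1.1, -1.5]
width: 0.0117
grip_force: 30.0
```

>>> {"op": "servo_tool", "data": {"deltas": [[0,0,-0.05,0,0,0],[0,0,-0.08,0,0,0],[0,0,-0.08,0,0,0],[0,0,-0.08,0,0,0],[0,0,-0.05,0,0,0],[0,0,-0.03,0,0,0],[0,0,-0.015,0,0,0],[0,0,0,0,0,0],[0,0,0,0,0,0],[0,0,0,0,0,0]]}}

```text
time_s: 46.15
ee_pos: [0.5531, -0.026, 0.1199]
ee_rot: [2.22, 2.221, 0.002]
force: [-0.0, -0.6, -1.7]
width: 0.0118
grip_force: 30.0
```

```bash
python3 -c "
from h import *
go(.552,-.026,0,.1135)
s=snapshot('scene')
X=cloud(s).reshape(-1,3);k=X[(abs(X[:,0]-.55)<.1)&(abs(X[:,1]+.03)<.06)&(X[:,2]>.14)&(X[:,2]<.165)];print(len(k),k.min(0).round(3),k.max(0).round(3))
"
```

```text
total [-0.0042  0.0001 -0.0254] rz -0.0002 w 0.0118 q [ 0.26  0.58 -0.39  1.8   0.29  0.82 -0.27]
173 [ 0.498 -0.078  0.14 ] [0.64  0.009 0.165]
```

>>> {"op": "servo_tool", "data": {"deltas": [[-0.004,0,-0.008,0,0,0],[0,0,-0.01,0,0,0],[0,0,-0.008,0,0,0],[0,0,0,0,0,0],[0,0,0,0,0,0]]}}

```text
time_s: 46.7
ee_pos: [0.5514, -0.0261, 0.1129]
ee_rot: [2.221, 2.222, -0.0]
force: [-1.8, 0.2, 2.4]
width: 0.0117
grip_force: 30.0
```

>>> {"op": "servo_tool", "data": {"deltas": [[0,0,0,0,0,0],[0,0,0,0,0,0],[0,0,0,0,0,0],[0,0,0,0,0,0],[0,0,0.03,0,0,0],[0,0,0.12,0,0,0],[0,0,0.16,0,0,0],[0,0,0.16,0,0,0],[0,0,0.16,0,0,0],[0,0,0.16,0,0,0]], "fingers": -0.14}}

```text
time_s: 47.7
ee_pos: [0.5512, -0.026, 0.3125]
ee_rot: [2.221, 2.222, 0.001]
force: [1.3, 0.1, -0.4]
width: 0.04
grip_force: 0.0
```

>>> {"op": "servo_tool", "data": {"deltas": [[0,0,0.09,0,0,0],[0,-0.12,0,0,0,-0.08],[0,-0.12,0,0,0,-0.08],[0,-0.12,0,0,0,-0.08],[0,-0.12,0,0,0,-0.08],[0,-0.12,0,0,0,-0.08],[0,-0.12,0,0,0,-0.08],[0,-0.12,0,0,0,-0.08],[0,0,0,0,0,0],[0,0,0,0,0,0]]}}

```text
time_s: 48.7
ee_pos: [0.5513, -0.2359, 0.3327]
ee_rot: [-2.955, -1.065, -0.001]
force: [-0.2, 1.2, -0.6]
width: 0.0399
grip_force: 0.0
```

Run:
```python
from h import *
t=snapshot('top'); s=snapshot('scene')
st=read_state(); print(np.round(st['ee_pos'],4),yaw(st),np.round(st['q'],2))
for q in(t,s):
    X=cloud(q); Xr=X.reshape(-1,3); k=Xr[(Xr[:,0]>.35)&(Xr[:,0]<.6)&(Xr[:,1]>.25)&(Xr[:,1]<.42)&(Xr[:,2]>.24)&(Xr[:,2]<.3)]
    print('grip',len(k),np.median(k,0).round(4),k.min(0).round(3),k.max(0).round(3))
    g=q['frame'].min(2)
    m=((X[...,0]>.38)&(X[...,0]<.56)&(X[...,1]>.24)&(X[...,1]<.42)&(X[...,2]>.21)&(X[...,2]<.245))
    v,u=np.nonzero(m); w=ray(q,u.astype(float),v.astype(float),.228)[:,:2]; print('head',len(u),np.round(cv2.minEnclosingCircle((w*1000).astype(np.float32)),1) if 0 else (w.min(0).round(3),w.max(0).round(3)))
X=cloud(t); k=(abs(X[...,0]-.552)<.07)&(abs(X[...,1]+.026)<.06)&(X[...,2]>.134)&(X[...,2]<.155); v,u=np.nonzero(k); w=ray(t,u.astype(float),v.astype(float),.145); 
O3=np.array([.552,.031,0]); im=cv2.resize(t['frame'][150:230,140:300],None,fx=4.8,fy=4.8,interpolation=cv2.INTER_CUBIC)
q=[(x,y-.057,.145) for x,y in((-.055,-.026),(.055,-.026),(.055,.026),(-.055,.026))]
cv2.polylines(im,[((proj(t,O3+np.array(q))-[140,150]+.5)*4.8).astype(int)],True,(0,255,0),1)
cv2.imwrite('pics/c6.png',im)
```

```text
[ 0.5519 -0.234   0.3329] -50.174208791576625 [ 0.49  0.45 -0.2   1.34  0.09  1.36 -0.59]
grip 78 [0.4629 0.3255 0.2838] [0.452 0.32  0.24 ] [0.472 0.341 0.29 ]
head 780 (array([0.419, 0.277]), array([0.557, 0.375]))
grip 69 [0.4687 0.3391 0.2717] [0.456 0.324 0.242] [0.478 0.346 0.291]
head 509 (array([0.422, 0.29 ]), array([0.565, 0.389]))
```

View pics/c6.png

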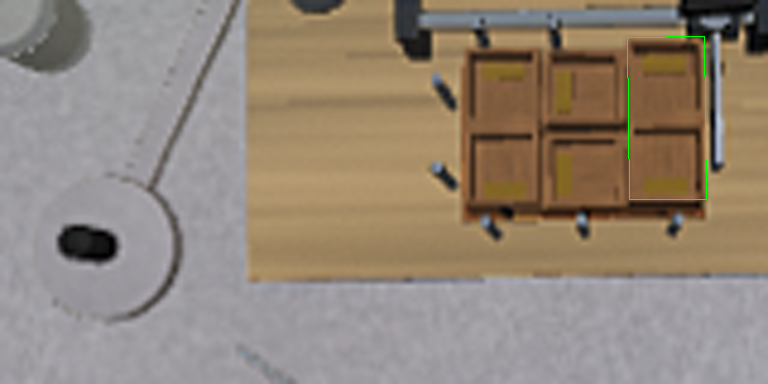

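Run:
```python
from h import *
t=snapshot('top')
f=t['frame']; g=f.max(2)
m=((g<60)).astype(np.uint8); m[:190]=0;m[212:]=0;m[:,:145]=0;m[:,172:]=0
ct=max(cv2.findContours(m,0,1)[0],key=cv2.contourArea)[:,0].astype(float); print('dark px',ct.min(0),ct.max(0))
# far end (away from nadir) is grip top, left end
u0=ct[:,0].min(); X=cloud(t); hi=(X[...,2]>.28)&(X[...,2]<.3)&(m>0); v,u=np.nonzero(hi); w=ray(t,u.astype(float),v.astype(float),.287); print('top disc',len(u),w.mean(0).round(4),w.min(0).round(3),w.max(0).round(3))
for du,dv in((155.1,199.9),): print(ray(t,np.array(du),np.array(dv),.287).round(4))
print('head c',ray(t,np.array(161.4),np.array(201.2),.228).round(4))
G=np.array([.467,.332]); O=np.array([.552,.031])
for G in(np.array([.465,.330]),np.array([.467,.334])):
    d=O-G; L=np.hypot(*d); mid=(O+G)/2; n=np.array([-d[1],d[0]])/L; print('pivot',(mid+n*np.sqrt(.239**2-L*L/4)).round(4))
Y=X.reshape(-1,3);k=Y[(abs(Y[:,0]-.68)<.06)&(abs(Y[:,1]-.23)<.05)&(Y[:,2]>.222)&(Y[:,2]<.25)];print('post',k.mean(0).round(3),k.min(0).round(3),k.max(0).round(3))
```

```text
dark px [152. 197.] [163. 203.]
top disc 43 [0.4636 0.329  0.287 ] [0.455 0.32  0.287] [0.472 0.34  0.287]
[0.4635 0.3309 0.287 ]
head c [0.4631 0.3301 0.228 ]
pivot [0.6826 0.2312]
pivot [0.6827 0.2311]
post [0.673 0.236 0.229] [0.623 0.218 0.222] [0.696 0.261 0.235]
```

>>> {"op": "servo_tool", "data": {"deltas": [[-0.0218,0.1413,0,0,0,-0.0165],[-0.0218,0.1413,0,0,0,-0.0165],[-0.0218,0.1413,0,0,0,-0.0165],[-0.0218,0.1413,0,0,0,-0.0165],[-0.0218,0.1413,0,0,0,-0.0165],[-0.0218,0.1413,0,0,0,-0.0165],[-0.0218,0.1413,0,0,0,-0.0165],[-0.0218,0.1413,0,0,0,-0.0165]], "fingers": 0.3}}

```text
time_s: 49.65
ee_pos: [0.507, 0.0494, 0.3331]
ee_rot: [-3.049, -0.756, -0.001]
force: [0.5, -0.1, -0.2]
width: 0.0604
grip_force: 0.0
```

>>> {"op": "servo_tool", "data": {"deltas": [[-0.0218,0.1413,0,0,0,-0.0165],[-0.0218,0.1413,0,0,0,-0.0165],[-0.0218,0.1413,0,0,0,-0.0165],[-0.0218,0.1413,0,0,0,-0.0165],[-0.0218,0.1413,0,0,0,-0.0165],[-0.0218,0.1413,0,0,0,-0.0165],[-0.0218,0.1413,0,0,0,-0.0165],[-0.0218,0.1413,0,0,0,-0.0165],[0,0,0,0,0,0],[0,0,0,0,0,0]]}}

```text
time_s: 50.65
ee_pos: [0.4629, 0.3305, 0.3326]
ee_rot: [-3.111, -0.44, 0.0]
force: [0.5, -0.2, -0.8]
width: 0.0603
grip_force: 0.0
```

>>> {"op": "servo_tool", "data": {"deltas": [[0,0,0,0,0,0]]}}

```text
time_s: 50.75
ee_pos: [0.4644, 0.3282, 0.3327]
ee_rot: [3.111, 0.432, 0.001]
force: [-0.1, -0.1, -0.1]
width: 0.0604
grip_force: 0.0
```

Descend to TCP 0.245, close.

>>> {"op": "servo_tool", "data": {"deltas": [[0.002,0.01,-0.05,0,0,0],[0,0,-0.08,0,0,0],[0,0,-0.08,0,0,0],[0,0,-0.08,0,0,0],[0,0,-0.04,0,0,0],[0,0,-0.02,0,0,0],[0,0,0,0,0,0],[0,0,0,0,0,0]]}}

```text
time_s: 51.55
ee_pos: [0.4653, 0.3319, 0.2459]
ee_rot: [-3.111, -0.433, -0.002]
force: [0.3, -0.1, 0.1]
width: 0.0603
grip_force: 0.0
```

>>> {"op": "servo_tool", "data": {"deltas": [[0,0,0,0,0,0],[0,0,0,0,0,0],[0,0,0,0,0,0],[0,0,0,0,0,0],[0,0,0,0,0,0],[0,0,0,0,0,0]], "fingers": -1, "force": 20}}

```text
time_s: 52.15
ee_pos: [0.4644, 0.3323, 0.2452]
ee_rot: [-3.11, -0.434, 0.0]
force: [-0.7, 1.5, 0.5]
width: 0.022
grip_force: 20.0
```

Run:
```python
import numpy as np
G=np.array([.4645,.332]); O=np.array([.552,.031]); d=O-G; L=np.hypot(*d); P=(O+G)/2+np.array([-d[1],d[0]])/L*np.sqrt(.239**2-L*L/4)
a0=np.arctan2(*(G-P)[::-1]); a1=np.arctan2(*(O-P)[::-1])%(2*np.pi); print(P,np.degrees([a0,a1]))
a=np.linspace(a0,a1,22); X=P+.239*np.c_[np.cos(a),np.sin(a)]; print((np.diff(X,axis=0)/.25).round(4).tolist())
```

```text
[0.68151239 0.23186697] [155.23063581 237.18741405]
[[-0.0252, -0.06], [-0.0211, -0.0616], [-0.0169, -0.0629], [-0.0125, -0.0639], [-0.0082, -0.0646], [-0.0038, -0.065], [0.0007, -0.0651], [0.0051, -0.0649], [0.0095, -0.0644], [0.0139, -0.0636], [0.0182, -0.0625], [0.0224, -0.0611], [0.0265, -0.0595], [0.0305, -0.0575], [0.0343, -0.0553], [0.038, -0.0529], [0.0415, -0.0501], [0.0448, -0.0472], [0.0479, -0.044], [0.0508, -0.0407], [0.0535, -0.0371]]
```

>>> {"op": "servo_tool", "data": {"deltas": [[-0.0252,-0.06,0,0,0,0],[-0.0211,-0.0616,0,0,0,0],[-0.0169,-0.0629,0,0,0,0],[-0.0125,-0.0639,0,0,0,0],[-0.0082,-0.0646,0,0,0,0],[-0.0038,-0.065,0,0,0,0],[0.0007,-0.0651,0,0,0,0]]}}

```text
time_s: 52.85
ee_pos: [0.4387, 0.2244, 0.2451]
ee_rot: [-3.105, -0.442, 0.009]
force: [-6.7, 5.7, 2.3]
width: 0.0217
grip_force: 20.0
```

>>> {"op": "servo_tool", "data": {"deltas": [[0.0051,-0.0649,0,0,0,0],[0.0095,-0.0644,0,0,0,0],[0.0139,-0.0636,0,0,0,0],[0.0182,-0.0625,0,0,0,0],[0.0224,-0.0611,0,0,0,0],[0.0265,-0.0595,0,0,0,0],[0.0305,-0.0575,0,0,0,0]]}}

```text
time_s: 53.55
ee_pos: [0.4719, 0.1146, 0.2452]
ee_rot: [-3.107, -0.439, 0.007]
force: [-3.7, 4.1, 3.4]
width: 0.0216
grip_force: 20.0
```

>>> {"op": "servo_tool", "data": {"deltas": [[0.0343,-0.0553,0,0,0,0],[0.038,-0.0529,0,0,0,0],[0.0415,-0.0501,0,0,0,0],[0.0448,-0.0472,0,0,0,0],[0.0479,-0.044,0,0,0,0],[0.0508,-0.0407,0,0,0,0],[0.0535,-0.0371,0,0,0,0],[0,0,0,0,0,0],[0,0,0,0,0,0],[0,0,0,0,0,0]]}}

```text
time_s: 54.55
ee_pos: [0.5535, 0.031, 0.2455]
ee_rot: [3.111, 0.434, 0.006]
force: [4.5, 0.1, 0.9]
width: 0.0213
grip_force: 20.0
```

>>> {"op": "servo_tool", "data": {"deltas": [[0,0,0,0,0,0],[0,0,0,0,0,0],[0,0,0,0,0,0],[0,0,0,0,0,0],[0,0,0,0,0,0],[0,0,0.05,0,0,0],[0,0,0.1,0,0,0],[0,0,0.12,0,0,0],[0,0,0.12,0,0,0],[0,0,0.05,0,0,0]], "fingers": 0.3}}

```text
time_s: 55.55
ee_pos: [0.5533, 0.0309, 0.3583]
ee_rot: [3.111, 0.433, 0.008]
force: [0.3, 0.4, -0.2]
width: 0.0607
grip_force: 0.0
```

>>> {"op": "servo_tool", "data": {"deltas": [[0,-0.15,0,0,0,0],[0,-0.15,0,0,0,0],[0,-0.15,0,0,0,0],[0,-0.15,0,0,0,0],[0,-0.15,0,0,0,0],[0,-0.15,0,0,0,0],[0,-0.15,0,0,0,0],[0,-0.15,0,0,0,0],[0,0,0,0,0,0],[0,0,0,0,0,0]]}}

```text
time_s: 56.55
ee_pos: [0.5518, -0.2702, 0.3545]
ee_rot: [-3.111, -0.43, 0.001]
force: [1.1, 1.1, 0.3]
width: 0.0604
grip_force: 0.0
```

Run:
```python
from h import *
t=snapshot('top'); s=snapshot('scene')
for q in(t,s):
    X=cloud(q).reshape(-1,3); 
    k=X[(abs(X[:,0]-.55)<.05)&(abs(X[:,1]-.03)<.05)&(X[:,2]>.28)&(X[:,2]<.3)]; print('grip',len(k),k.mean(0).round(4) if len(k) else '')
    k=X[(abs(X[:,0]-.55)<.05)&(abs(X[:,1]-.03)<.055)&(X[:,2]>.215)&(X[:,2]<.24)]; print('head',len(k),k.min(0).round(3),k.max(0).round(3))
O3=np.array([.552,.031,0]); out=[]
for q,(u0,v0) in((t,(195,140)),(s,(190,170))):
    im=cv2.resize(q['frame'][v0:v0+100,u0:u0+110],None,fx=3.6,fy=3.6,interpolation=cv2.INTER_CUBIC)
    a=np.linspace(0,6.28,40); c=O3+np.c_[.046*np.cos(a),.046*np.sin(a),.228+0*a]
    cv2.polylines(im,[((proj(q,c)-[u0,v0]+.5)*3.6).astype(int)],True,(0,255,0),1); out.append(im)
cv2.imwrite('pics/c7.png',np.hstack(out))
```

```text
grip 43 [0.5532 0.0308 0.2852]
head 704 [ 0.509 -0.013  0.216] [0.598 0.084 0.24 ]
grip 20 [0.5567 0.0359 0.284 ]
head 318 [ 0.509 -0.01   0.215] [0.6   0.084 0.24 ]
```

View pics/c7.png

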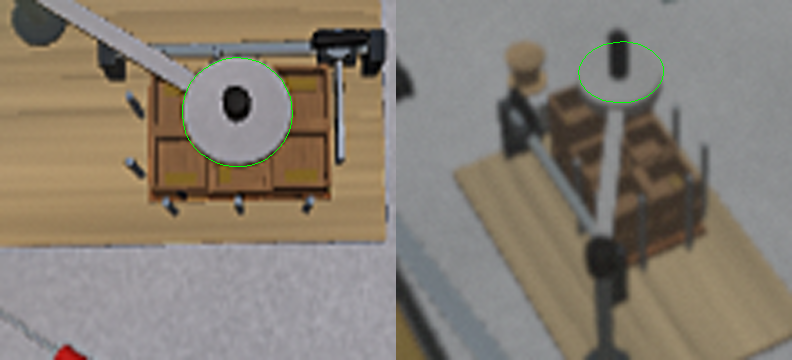

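The lamp head sits on the predicted circle over the stack at top (237,110), and the stack and collar are unchanged. Handing in.

```bash
python3 -c "
from workcell import close_job
print(close_job())"
```

```text
the job is handed in; nothing more can be done
None
```

The job is handed in: the collar is flush with the deck's end and its screw tight again, all four loose trays are stacked (three in layer 2, one in layer 3), and the lamp is over the middle of the stack.

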